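Move a vial basket from the deep drip hook to the heater well

ROBOT

A 6-joint arm with a two-finger parallel gripper is mounted at the origin on the work surface. World frame = base frame: x ahead of the robot, y to its left, z up, the work surface at z = 0. Lengths are in m, angles in rad, forces in N, time in s.
With the tool pointing down it reaches from about 0.35 to 0.775 m from the base axis. Payload 7.3 kg.
Tool frame: the origin (TCP) lies on the front face of the gripper's body, between the roots of the fingers; the fingertips stand 66 mm ahead of it and the grasp point (between the pads) lies 47 mm ahead of it; z points along the fingers, y is the direction in which the jaws open and shut (so a half turn about z gives the same grasp; the last joint's range is limited). The gripper opens to 92 mm and grips with 3 to 60 N. Pads are 19 mm wide; open, the fingers measure 130 mm over their backs; the gripper's body (75 mm by 190 mm) begins 47 mm behind the grasp point.
Start: joints at [1.145, 0.342, 1.524, -0, 1.275, -0.146], TCP at [0.145, 0.505, 0.292] pointing down, gripper open.
Joint ranges: [-2.53, 2.53], [-0.77, 2.02], [0.04, 2.7], [-1, 4.14], [0.28, 2.66], [-3.11, 3.11]. Speed limits (rad/s): [2.57, 2.57, 3.14, 3.14, 3.14, 3.14].

INTERFACE

Orientations are given as [roll, pitch, yaw] about the fixed x, y, z axes, in that order (R = Rz(yaw) Ry(pitch) Rx(roll)).
In Python, from cell import observe, read_camera, hand_in, search_frame, tip_of gives the robot as it stands. The module is installed in compiled form; this text tells all that it offers.
- The arm moves only by the tool apply_moves, never from a script. Its argument "motion" is a list of rows, each an object with "offset": the shift along the tool's x, y, z in mm, a list of three; "rotation": the turn, a rotation vector about the tool's x, y, z in rad, a list of three. In form: [{"offset": [x, y, z], "rotation": [rx, ry, rz]}, ...]. A call has 1 to 12 rows; each row shifts and turns the pose as measured when the row begins, along the tool's axes as they then stand; what a row does not reach is not made up. A row lasts 1/12 s, in which the tool goes at most 41.7 mm and 7.16 degrees, less where a joint would pass 70% of its speed; a pose out of reach is approached as far as the arm can. A call with a gripper value outside its range is refused whole. "grip" is the closure, from 0 (fully open) to 1 (shut), set as the call begins (left out, the last holds). The fingers move at their own pace and stop on an object; "grip_force" is the grip in N (left out, the last holds). Time passes only in rows, so rows that do not move let the fingers close. It gives the time, the measured TCP pose, the force and the opening at its end, in the units of the state.
- observe(): the state, without advancing time (a new reading comes with each control period).
- read_camera(name): name is "scene" or "top" or "wrist"; returns a dict with "img" (384x512x3 uint8, red, green, blue), "camera_matrix" (3x3 intrinsics, pixels), "R" (3x3) and "t" (3): a world point X has camera coordinates R X + t; the wrist camera has in their place "tool_from_camera" (4x4, takes a point from camera to tool coordinates, whose origin is the TCP and whose axes are the flange's). Camera axes: x right, y down, z forward; pixel columns grow to the right and rows downward; lengths in m; the calibration is good to about 2 mm. A picture is of the moment at which its call begins: read the wrist's pose just before it. There is no depth.
- hand_in(): hands the job in, once; it reports no verdict.
Trained networks look in a picture, given as the dict that the camera call returned (one of the last four; its "shot" number tells which), for a name from the list of things; names that differ only in an ending like _2 or _b are one class to them, and where a whole thing is asked for, a point or a joint stands for the part that bears it (a point fixed in the world has none). Each returns a list of dicts, best first, with "score" (0 to 1); they miss things now and then, are a little off and sometimes report something else, mostly with a low value. They report only what shows in the picture. A call takes as long as a camera call. They do not tell look-alikes from the thing itself.
- search_frame(query, picture): "location" ([x, y, z] in m, in world coordinates, good to about 4 mm: the middle of the surface that is visible of it).
- tip_of(query, picture): "location" ([x, y, z] in m, in world coordinates, good to about 4 mm: a listed point, or the origin of a listed thing).
The state is a dict: "time": time; "qpos": joint angles; "qvel": joint speeds; "joint_efforts": joint torques, N m; "tool_pos": TCP position; "tool_rot": TCP orientation; "contact_force": force on the tool from outside, world axes, zero at the start; "torque": the same for the moment, N m; "opening": finger opening in m.
Only numpy, scipy, OpenCV 4.12 (cv2) and the standard library are available. Lean on these libraries where they do the work, as an engineer would, in place of code of your own. Each camera call takes 0.05 s, during which the arm holds its last target.

TASK

Take the vial basket by its blue tab, feel its bar up past the tip of the deep orange hook and out under the keeper without forcing anything, then lower the basket gently into the rectangular well of the dry-block heater until it stands fully home and upright, and let go. Leave everything else on the bench where it is and never tip the basket far.

Things in the scene. Friction and masses are not known exactly. Their poses are not given: they have to be found in the camera images.
- basket: Steel vial basket, 0.2 to 0.37 kg. Open box 56 (x) by 72 (y) by 50 mm high with six capped amber vials; origin at the centre of its underside, z up. Two wire legs rise from the box to a bar from which it hangs nearly upright on the stand. Held by the blue tab, its box end wants to sag: grip firmly, about 80 N. Nothing sticks out below or beside the box, save the tab to -x.
- basket_bar (a point): Centre of the basket's round hanging bar: along the basket's y, 8 mm thick, 40 mm long, 152 mm above the underside and 2 mm to -x of the origin. From its ends two rails run 46 mm to -x at the bar's height, one on either side of the hook, to a front crossbar that carries the blue tab. Axes as the basket's.
- basket_grip (a point): Where to grip the blue tab, from above, fingers closing along the basket's y. The tab is an upright plate 24 (x) by 9 (y) by 48 mm (z); this point is on its centre line, 12 mm below its top edge, 56 mm to -x of the bar and 32 mm above it. The front crossbar's top is 28 mm below this point. Axes as the basket's.
- stand: Fixed drip stand, its hook opening to the stand's -x, towards the robot. Origin at table level under the hanging point. Base plate 170 by 150 by 14 mm; a post 290 mm tall stands 53 mm to +x. A steel arm 8 mm wide (y) runs from the post to -x, its top 197 mm high, and ends 9 mm past the hanging point. More than 15 N on the stand or its orange hook counts as forcing.
- stand_seat (a point): The hanging point: top of the arm, on its centre line; axes as the stand's. The bar rests here, its centre 4 mm higher. An orange keeper finger, 8 mm thick, covers the hook from the post to 21 mm to -x of this point, always 13 mm above the hook's tip. The bar can leave only through that 13 mm slot: up behind the orange leg, then out to -x.
- heater: Fixed grey, white and black dry-block heater, 180 (x) by 190 (y) by 90 mm high, origin at the centre of its underside. In its top, centred, a rectangular well 63 (x) by 79 mm (y) and 50 mm deep with 3 mm chamfers. The basket fits with its x along the heater's x.
- well_floor (a point): Centre of the well's floor as unloaded, 40 mm above the table; axes as the heater's. The floor is a sprung copper pad that gives 1 mm per 3 N and at most 6 mm. The basket's origin belongs here. More than 30 N on the heater counts as rough.
- amber_bottle: Bystander: amber bottle, 68 mm diameter, 170 mm high; origin under its centre.
- beaker: Bystander: glass beaker, 70 mm diameter, 90 mm high; origin under its centre.
- sample_jar: Bystander: small jar, 36 mm diameter, 50 mm high, between stand and heater; origin under its centre.
- spatula: Bystander: lab spatula 150 mm long lying on the bench near the robot.
- tube_rack: Bystander: red tube rack, 60 by 140 mm, 95 mm high with its tubes; origin under its centre.
- mouse: Bystander: black computer mouse, 100 by 60 by 30 mm.
- wash_can: Bystander: aluminium can, 60 mm diameter, 120 mm high; origin under its centre.
- hook_leg (a point): Centre line of the hook's upturned orange leg, at the height of the arm's top; axes as the stand's. The leg is 8 by 8 mm, 13 to 21 mm to -x of the hanging point. Leg and keeper are one springy guard (gives 1 mm per 10 N at the tip), clamped to the post at another height each time: the tip is 20 to 60 mm above this point (not reported; see it or feel for it by sliding the bar up the leg).
Mind the look-alikes: they are no part of the job. Leave any yellow look-alike of the basket alone.

How it is judged:
By the outcome, as a careful person would: the job done as asked, in the order asked, and still so for the second after the job is handed in, with the robot touching nothing.
It also fails if it takes over 70 s, if anything falls off the work surface, if the arm or the gripper's body presses on something with over 40 N, if the wrist force passes 120 N, or if a joint passes its speed limit or range.

## Working session

There is one attempt and no reset: what is moved stays moved. The work goes in short steps, Python scripts to look and compute and a tool call to move; the robot and the scene stay as the last step left them, time stands still between calls to the robot, and variables do not carry over. Pictures are saved under pics/ and viewed, and the job is handed in when it is done.

Besides the shell and the picture viewer there is one more tool, called after "Emit:" by a JSON object that holds its "fn" and its "kwargs", one argument or row to a line. apply_moves: Moves the arm, as the interface text tells. Its arguments: {"type":"object","properties":{"motion":{"type":"array"},"grip":{"type":"number"},"grip_force":{"type":"number"}},"required":["motion"]}

```bash
mkdir -p pics; python3 - <<'E'
from cell import *
import cv2
print(observe())
for n in ["scene","top"]:
    p=read_camera(n); cv2.imwrite(f"pics/{n}0.png",p["img"][:,:,::-1])
    print(n,p["camera_matrix"].tolist(),p["R"].tolist(),p["t"].tolist())
    for q in ["basket","stand","heater","sample_jar","amber_bottle","beaker","tube_rack","wash_can"]+["basket_grip","basket_bar","stand_seat","well_floor","hook_leg"]:
        r=tip_of(q,p); print(q,[(np.round(a["location"],3).tolist() if 0 else [round(float(v),3) for v in a["location"]],round(a["score"],2)) for a in r])
E
```

```text
{'time': 0.0, 'qpos': array([ 1.14499412e+00,  3.42734544e-01,  1.52501595e+00,  1.19742315e-05,
        1.27538143e+00, -1.46005336e-01]), 'qvel': array([-0.00115501,  0.00012079,  0.00370172, -0.00021611,  0.00026015,
        0.00048619]), 'joint_efforts': array([-2.75258590e-04, -4.31251502e+01, -2.44213110e+01,  7.17507675e-02,
        5.61498245e-02, -1.34313368e-04]), 'tool_pos': array([0.14483686, 0.50431227, 0.29153912]), 'tool_rot': array([-3.14007142e+00, -2.35272656e-04,  2.86179211e+00]), 'contact_force': array([-0.47148641,  0.16056086, -0.37698293]), 'torque': array([-0.00784424,  0.03356861, -0.00903876]), 'opening': 0.09195360424349128}
scene [[373.6364794229839, 0.0, 253.62319666160136], [0.0, 373.6364794229839, 194.53173089596748], [0.0, 0.0, 1.0]] [[0.840588855006454, 0.5413761943335772, 0.01794973670647173], [0.2985765534026516, -0.4354386166954968, -0.8492615927077509], [-0.45195400053228024, 0.7192392003354693, -0.5276670864320254]] [-0.478771579551278, -0.027593086456970988, 1.3954548889373628]
basket [([0.577, 0.181, 0.053], 0.75), ([0.428, 0.355, 0.001], 0.63
[... 1032 characters left out ...]
3043296269568, 1.3244728920375874]
basket [([0.57, 0.183, 0.05], 0.71), ([0.431, 0.353, 0.001], 0.67)]
stand [([0.568, 0.184, -0.001], 0.64)]
heater [([0.578, -0.239, 0.001], 0.82)]
sample_jar [([0.594, -0.004, 0.003], 0.47)]
amber_bottle [([0.789, 0.012, 0.005], 0.64)]
beaker [([0.769, -0.104, -0.005], 0.55)]
tube_rack [([0.781, 0.167, 0.004], 0.55)]
wash_can [([0.545, 0.459, -0.002], 0.56)]
basket_grip [([0.381, 0.386, 0.187], 0.71), ([0.518, 0.167, 0.226], 0.65)]
basket_bar [([0.431, 0.355, 0.149], 0.82), ([0.571, 0.181, 0.199], 0.56)]
stand_seat [([0.568, 0.179, 0.192], 0.72)]
well_floor [([0.58, -0.235, 0.042], 0.75)]
hook_leg [([0.55, 0.176, 0.197], 0.7), ([0.516, 0.164, 0.231], 0.38)]
```

View pics/scene0.png

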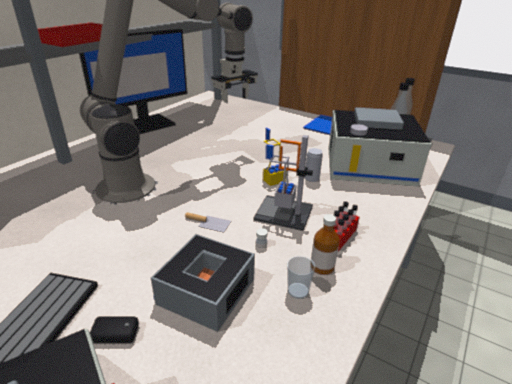

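View pics/top0.png

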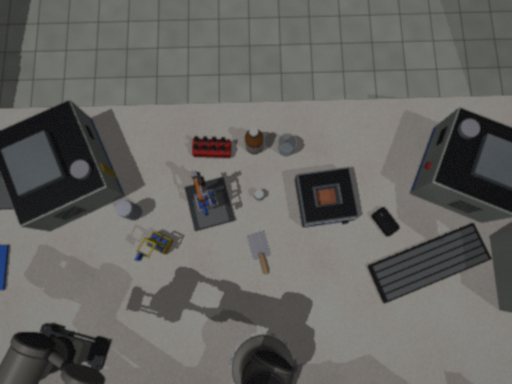

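```bash
python3 - <<'E'
import cv2
a=cv2.imread("pics/scene0.png")[90:260,160:330]; cv2.imwrite("pics/sc_crop.png",cv2.resize(a,None,fx=3.5,fy=3.5,interpolation=cv2.INTER_CUBIC))
a=cv2.imread("pics/top0.png")[60:200,40:250]; cv2.imwrite("pics/top_crop.png",cv2.resize(a,None,fx=3.5,fy=3.5,interpolation=cv2.INTER_CUBIC))
E
```

```text
(no output)
```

View pics/sc_crop.png

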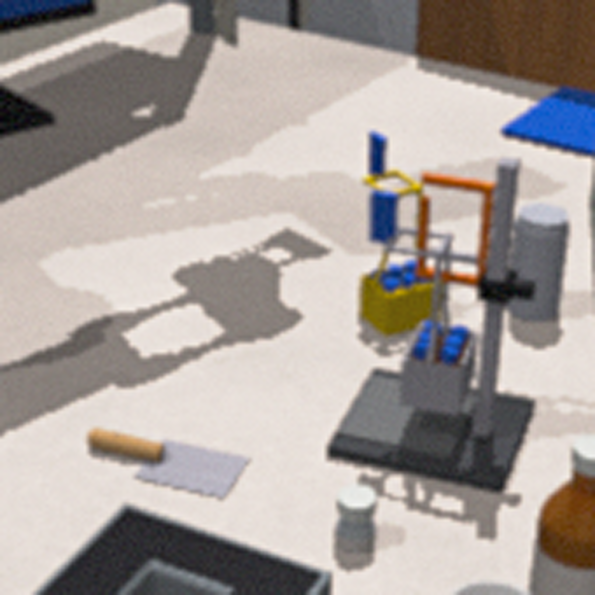

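View pics/top_crop.png

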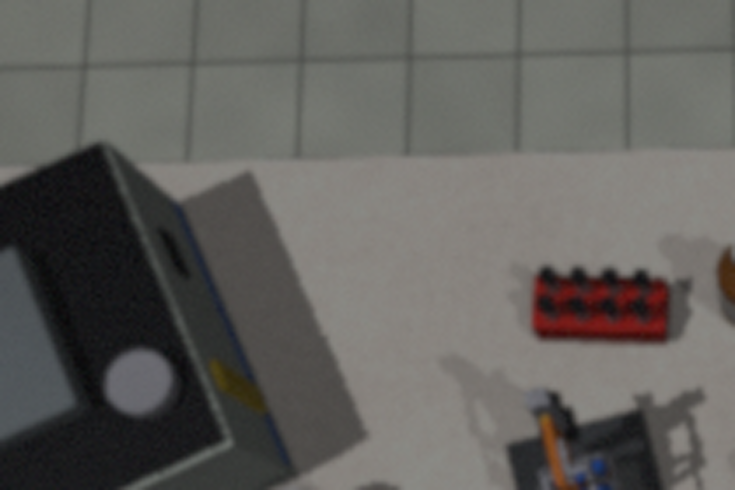

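The real basket (steel) hangs on the stand, with its blue tab at scene pixel (269,152). The yellow look-alike stands to the left of it, with its tab at scene (268,137). The top view agrees: true tab near (200,187), look-alike near (145,250). Next I'll get closer crops for yaw and tip height.

```bash
python3 - <<'E'
import cv2
T=cv2.imread("pics/top0.png");S=cv2.imread("pics/scene0.png")
f=lambda a,n,k:cv2.imwrite(n,cv2.resize(a,None,fx=k,fy=k,interpolation=cv2.INTER_CUBIC))
f(T[165:240,175:250],"pics/t_stand.png",8)
f(T[160:235,290:365],"pics/t_heat.png",8)
f(S[120:225,235:330],"pics/s_stand.png",5.7)
f(S[230:330,145:265],"pics/s_heat.png",6)
E
```

```text
(no output)
```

View pics/t_stand.png

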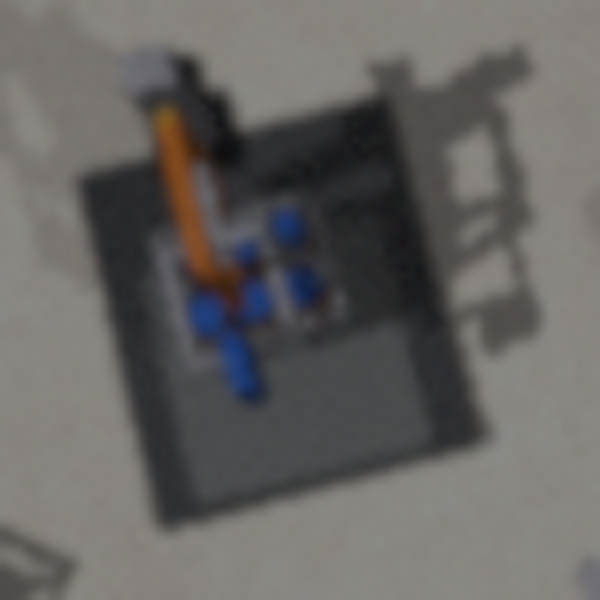

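View pics/t_heat.png

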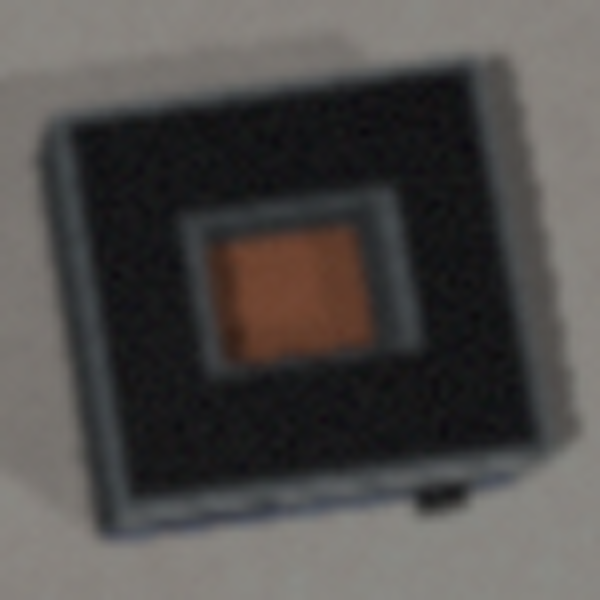

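View pics/s_stand.png

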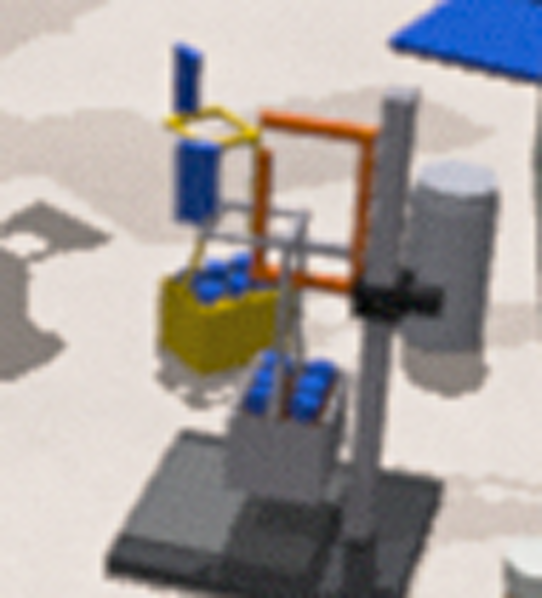

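View pics/s_heat.png

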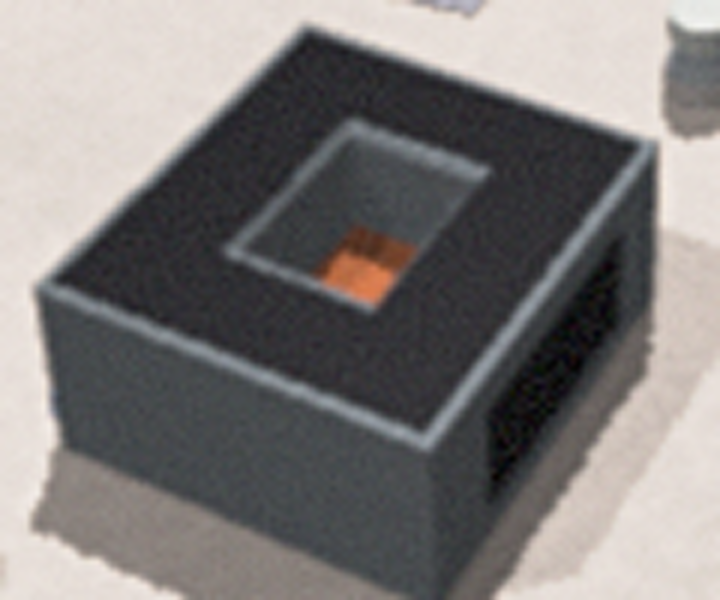

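```bash
cat > h.py <<'E'
import numpy as np
K={"scene":(np.array([[373.6364794229839,0,253.62319666160136],[0,373.6364794229839,194.53173089596748],[0,0,1]]),np.array([[0.840588855006454,0.5413761943335772,0.01794973670647173],[0.2985765534026516,-0.4354386166954968,-0.8492615927077509],[-0.45195400053228024,0.7192392003354693,-0.5276670864320254]]),np.array([-0.478771579551278,-0.027593086456970988,1.3954548889373628])),
"top":(np.array([[387.3899587894163,0,258.25246466858266],[0,387.3899587894163,192.1648921869603],[0,0,1]]),np.array([[-0.024893037187909826,-0.9996665619443126,-0.00686306272733952],[-0.982617488865134,0.025730686987881442,-0.18384994512784011],[0.18396523387841376,0.002167181941999774,-0.9829303617482222]]),np.array([0.01521062505728105,0.5993043296269568,1.3244728920375874]))}
def atz(cam,u,v,z):
    k,R,t=K[cam]; d=R.T@np.linalg.solve(k,[u,v,1]); c=-R.T@t
    return c+d*(z-c[2])/d[2]
def proj(cam,X):
    k,R,t=K[cam]; p=k@(R@np.asarray(X)+t); return p[:2]/p[2]
E
python3 - <<'E'
from h import *
from scipy.optimize import least_squares
def crop(pts,x0,y0,k): return [((a+.5)/k-.5+x0,(b+.5)/k-.5+y0) for a,b in pts]
tr=crop([(52,118),(485,62),(545,450),(118,505)],290,160,8)
tw=crop([(183,213),(398,188),(420,350),(213,378)],290,160,8)
sr=crop([(308,27),(655,145),(428,442),(42,287)],145,230,6)
sw=crop([(350,122),(492,168),(375,308),(230,253)],145,230,6)
for n,c,l in (("top",tr,"rim"),("top",tw,"well"),("scene",sr,"rim"),("scene",sw,"well")):
    P=np.array([atz(n,u,v,.09) for u,v in c])[:,:2]
    d=[P[(i+1)%4]-P[i] for i in range(4)]
    print(n,l,P.mean(0).round(4),[round(float(np.linalg.norm(x)),4) for x in d],[round(float(np.degrees(np.arctan2(x[1],x[0]))),1) for x in d])
# stand base top z=.014
tb=crop([(78,178),(385,98),(488,440),(165,528)],175,165,8)
P=np.array([atz("top",u,v,.014) for u,v in tb])[:,:2]
d=[P[(i+1)%4]-P[i] for i in range(4)]
print("stand",P.mean(0).round(4),[round(float(np.linalg.norm(x)),4) for x in d],[round(float(np.degrees(np.arctan2(x[1],x[0]))),1) for x in d])
# leg tip
for s in [(.549,.175)]:
  for z in (.215,.235,.245,.255): print(z,proj("scene",[*s,z]))
print(crop([(264,148),(264,115),(258,280)],235,120,5.7))
E
```

```text
top rim [ 0.5777 -0.2382] [0.1918, 0.1721, 0.1848, 0.1716] [-84.0, -175.4, 95.9, 7.0]
top well [ 0.5775 -0.2397] [0.0944, 0.0717, 0.0903, 0.0733] [-84.8, -176.0, 96.3, 7.2]
scene rim [ 0.5788 -0.2381] [0.1757, 0.1839, 0.1744, 0.1855] [6.6, -83.8, -172.9, 96.5]
scene well [ 0.5785 -0.2366] [0.0687, 0.0911, 0.0675, 0.0894] [8.6, -83.5, -172.8, 97.3]
stand [0.5709 0.1795] [0.1458, 0.1664, 0.1507, 0.1673] [-76.5, -164.2, 103.9, 14.2]
0.215 [279.81937091 155.07639592]
0.235 [280.17665571 149.19168993]
0.245 [280.35777023 146.20861953]
0.255 [280.54056339 143.197901  ]
[(280.9035087719298, 145.55263157894737), (280.9035087719298, 139.76315789473685), (279.85087719298247, 168.71052631578948)]
```

```bash
cat >> h.py <<'E'
from scipy.spatial.transform import Rotation as Ro
def state():
    from cell import observe
    o=observe(); return o, Ro.from_euler('xyz',o["tool_rot"])
def plan(target, rpy, n):
    "tool-frame offset per row (mm) and rotvec/row for n equal rows, straight line + const rotation (approx)"
    o,R=state(); Rt=Ro.from_euler('xyz',rpy); rv=(R.inv()*Rt).as_rotvec()
    d=(np.array(target)-o["tool_pos"])/n
    print("rv",(rv/n).round(4)); 
    for i in range(n): print((((R*Ro.from_rotvec(rv*i/n)).inv().apply(d))*1000).round(1).tolist())
E
python3 - <<'E'
from h import *
from cell import *
import cv2
p=read_camera("wrist"); print(p["tool_from_camera"].round(4).tolist(), p["camera_matrix"].tolist())
cv2.imwrite("pics/w0.png",p["img"][:,:,::-1])
plan([.515,.166,.36],[np.pi,0,3.39],14)
E
```

```text
[[-0.0007, -0.9534, -0.3018, 0.0815], [1.0, -0.0009, 0.0006, -0.0008], [-0.0009, -0.3018, 0.9534, -0.0927], [0.0, 0.0, 0.0, 1.0]] [[304.1499172521469, 0.0, 259.73600177768196], [0.0, 304.1499172521469, 185.59807821115484], [0.0, 0.0, 1.0]]
rv [ 0.      0.     -0.0377]
[-32.1, -15.9, -4.8]
[-31.5, -17.1, -4.8]
[-30.8, -18.3, -4.8]
[-30.1, -19.5, -4.8]
[-29.3, -20.6, -4.8]
[-28.5, -21.7, -4.8]
[-27.7, -22.7, -4.8]
[-26.8, -23.8, -4.8]
[-25.9, -24.8, -4.8]
[-24.9, -25.7, -4.8]
[-24.0, -26.6, -4.8]
[-22.9, -27.5, -4.8]
[-21.9, -28.4, -4.8]
[-20.8, -29.2, -4.8]
```

View pics/w0.png

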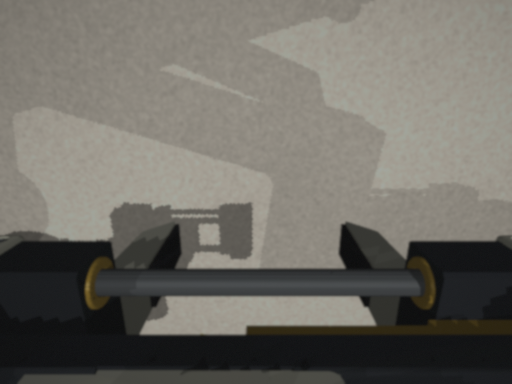

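```bash
python3 - <<'E'
from h import *
plan([.435,.145,.36],[np.pi,0,3.39],12)
E
```

```text
rv [ 0.     0.    -0.044]
[-31.5, -22.1, -5.6]
[-30.5, -23.5, -5.6]
[-29.4, -24.8, -5.6]
[-28.3, -26.1, -5.6]
[-27.1, -27.3, -5.6]
[-25.9, -28.5, -5.6]
[-24.6, -29.6, -5.6]
[-23.3, -30.6, -5.6]
[-21.9, -31.6, -5.6]
[-20.5, -32.6, -5.6]
[-19.1, -33.4, -5.6]
[-17.6, -34.2, -5.6]
```

Emit:
{"fn": "apply_moves", "kwargs": {
  "motion": [
    {"offset": [-31, -22, -6], "rotation": [0, 0, -0.044]},
    {"offset": [-30, -23, -6], "rotation": [0, 0, -0.044]},
    {"offset": [-29, -25, -6], "rotation": [0, 0, -0.044]},
    {"offset": [-28, -26, -6], "rotation": [0, 0, -0.044]},
    {"offset": [-27, -27, -6], "rotation": [0, 0, -0.044]},
    {"offset": [-26, -28, -6], "rotation": [0, 0, -0.044]},
    {"offset": [-25, -30, -6], "rotation": [0, 0, -0.044]},
    {"offset": [-23, -31, -6], "rotation": [0, 0, -0.044]},
    {"offset": [-22, -32, -6], "rotation": [0, 0, -0.044]},
    {"offset": [-20, -33, -6], "rotation": [0, 0, -0.044]},
    {"offset": [-19, -33, -6], "rotation": [0, 0, -0.044]},
    {"offset": [-18, -34, -6], "rotation": [0, 0, -0.044]}
  ]
}}

```text
time: 2.45
tool_pos: [0.4443, 0.1385, 0.3664]
tool_rot: [3.14, 0.002, -2.855]
contact_force: [1.2, 0.2, -0.2]
opening: 0.0919
```

```bash
cat >> h.py <<'E'
def snap(name,fn):
    from cell import read_camera
    import cv2
    o,R=state(); p=read_camera(name); cv2.imwrite("pics/"+fn,p["img"][:,:,::-1])
    if name=="wrist":
        W=np.eye(4);W[:3,:3]=R.as_matrix();W[:3,3]=o["tool_pos"];W=W@p["tool_from_camera"]
        p["Rw"]=W[:3,:3].T; p["tw"]=-W[:3,:3].T@W[:3,3]
        K["wrist"]=(p["camera_matrix"],p["Rw"],p["tw"])
    return o,R,p
def look(p,qs):
    from cell import tip_of
    for q in qs:
        print(q,[([round(float(v),4) for v in a["location"]],round(a["score"],2)) for a in tip_of(q,p)])
E
python3 - <<'E'
from h import *
o,R,p=snap("wrist","w1.png")
print(o["time"],o["tool_pos"],o["tool_rot"],o["contact_force"],o["torque"])
look(p,["basket","basket_grip","basket_bar","stand_seat","hook_leg"])
E
```

```text
2.45 [0.44434921 0.13847914 0.36640372] [ 3.14004601e+00  2.10401267e-03 -2.85505879e+00] [ 1.18245095  0.16871334 -0.23640837] [ 0.16363003 -0.00456109  0.01402066]
basket [([0.4305, 0.357, -0.001], 0.95), ([0.5744, 0.1798, 0.0468], 0.71)]
basket_grip [([0.5177, 0.169, 0.2317], 0.82), ([0.3873, -0.0015, -0.0004], 0.57)]
basket_bar [([0.5699, 0.1826, 0.2046], 0.78), ([0.4298, 0.3601, 0.1535], 0.72)]
stand_seat [([0.5661, 0.1815, 0.1976], 0.82)]
hook_leg [([0.5483, 0.1758, 0.1953], 0.85), ([0.5152, 0.1688, 0.2329], 0.57)]
```

View pics/w1.png

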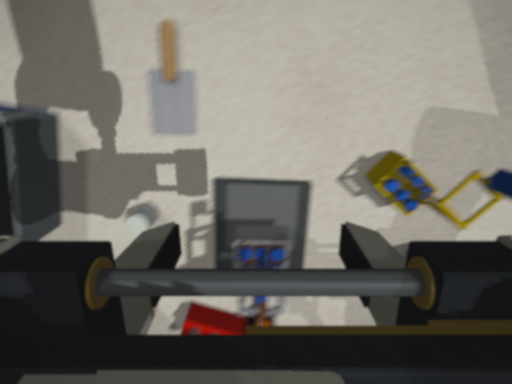

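```bash
python3 - <<'E'
from h import *
plan([.517,.1675,.345],[np.pi,0,-2.89],6)
import cv2
a=cv2.imread("pics/w1.png")[170:340,190:330]; cv2.imwrite("pics/w1c.png",cv2.resize(a,None,fx=3.5,fy=3.5,interpolation=cv2.INTER_CUBIC))
E
```

```text
rv [0.0003 0.0001 0.0055]
[-13.1, 0.8, 3.4]
[-13.1, 0.8, 3.4]
[-13.1, 0.9, 3.4]
[-13.1, 1.0, 3.4]
[-13.1, 1.0, 3.4]
[-13.1, 1.1, 3.4]
```

View pics/w1c.png

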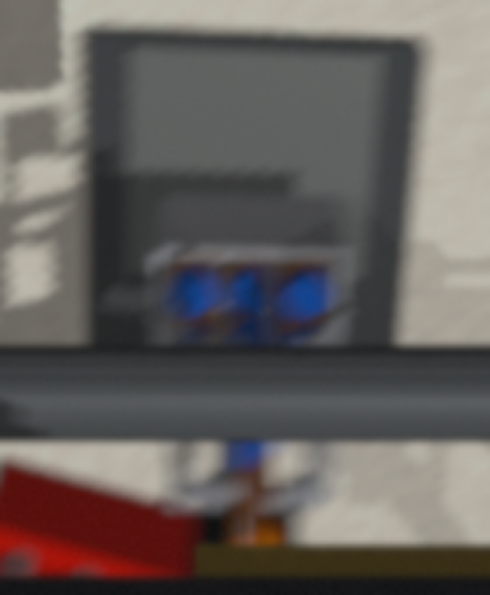

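Emit:
{"fn": "apply_moves", "kwargs": {
  "motion": [
    {"offset": [-13, 1, 4], "rotation": [0, 0, 0.003]},
    {"offset": [-13, 1, 4], "rotation": [0, 0, 0.003]},
    {"offset": [-13, 1, 4], "rotation": [0, 0, 0.003]},
    {"offset": [-13, 1, 4], "rotation": [0, 0, 0.003]},
    {"offset": [-13, 1, 4], "rotation": [0, 0, 0.003]},
    {"offset": [-13, 1, 4], "rotation": [0, 0, 0.003]},
    {"offset": [0, 0, 0], "rotation": [0, 0, 0]}
  ]
}}

```text
time: 3.33
tool_pos: [0.5142, 0.1799, 0.3399]
tool_rot: [3.138, -0.0, -2.862]
contact_force: [-0.7, -0.3, -0.2]
opening: 0.0918
```

```bash
python3 - <<'E'
from h import *
o,R,p=snap("wrist","w2.png")
print(o["time"],o["tool_pos"],o["tool_rot"],o["contact_force"],o["torque"])
look(p,["basket_grip","basket_bar","stand_seat","hook_leg"])
import cv2
a=p["img"][130:384,120:400,::-1]; cv2.imwrite("pics/w2c.png",cv2.resize(a,None,fx=2.3,fy=2.3,interpolation=cv2.INTER_CUBIC))
E
```

```text
3.3333 [0.51419685 0.17987784 0.33989727] [ 3.13818904e+00 -3.93086789e-04 -2.86199094e+00] [-0.74250914 -0.30751786 -0.20549841] [ 0.03305036  0.11076841 -0.02072414]
basket_grip [([0.5174, 0.1676, 0.2312], 0.66)]
basket_bar [([0.5712, 0.1823, 0.2039], 0.94)]
stand_seat [([0.5652, 0.1796, 0.1978], 0.98)]
hook_leg []
```

View pics/w2c.png

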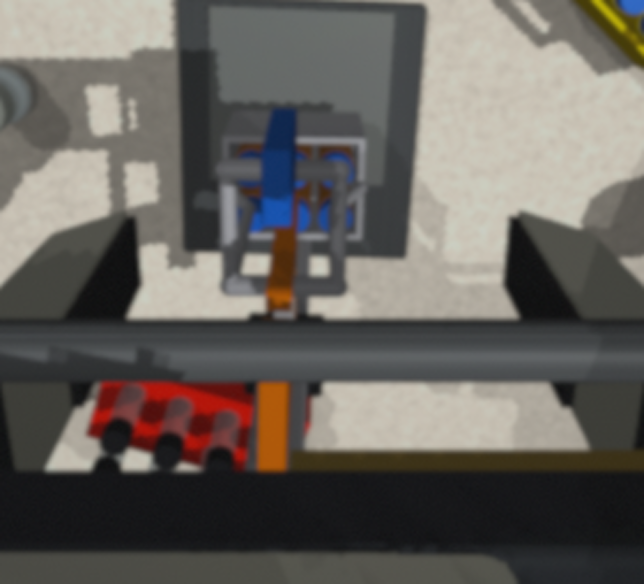

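```bash
python3 - <<'E'
from h import *
plan([.517,.1677,.3399],[np.pi,0,-2.864],1)
E
```

```text
rv [0.0029 0.0013 0.0007]
[-1.1, -11.3, 1.9]
```

Emit:
{"fn": "apply_moves", "kwargs": {
  "motion": [
    {"offset": [-1, -6, 0], "rotation": [0, 0, 0]},
    {"offset": [0, -5, 0], "rotation": [0, 0, 0]},
    {"offset": [0, 0, 0], "rotation": [0, 0, 0]},
    {"offset": [0, 0, 0], "rotation": [0, 0, 0]}
  ]
}}

```text
time: 3.92
tool_pos: [0.516, 0.1664, 0.3435]
tool_rot: [3.139, 0.003, -2.863]
contact_force: [-0.1, -0.5, 0.6]
opening: 0.092
```

```bash
python3 - <<'E'
from h import *
plan([.517,.1677,.2790],[np.pi,0,-2.864],6)
o,R,p=snap("wrist","w3.png")
print(o["time"],o["tool_pos"],o["tool_rot"])
look(p,["basket_grip","basket_bar","stand_seat","hook_leg"])
plan([.517,.1677,.2790],[np.pi,0,-2.864],6)
E
```

```text
rv [0.0004 0.0006 0.0001]
[-0.2, 0.1, 10.7]
[-0.2, 0.2, 10.7]
[-0.2, 0.2, 10.7]
[-0.2, 0.2, 10.7]
[-0.2, 0.2, 10.7]
[-0.2, 0.2, 10.7]
3.9167 [0.51604574 0.16635606 0.34348008] [ 3.13924925  0.00346984 -2.8634086 ]
basket_grip [([0.5151, 0.1715, 0.2361], 0.78), ([0.5465, 0.4598, -0.0024], 0.29)]
basket_bar [([0.4327, 0.3591, 0.1499], 0.81), ([0.5689, 0.1804, 0.2026], 0.74)]
stand_seat [([0.5674, 0.1772, 0.1972], 0.6)]
hook_leg [([0.5491, 0.1752, 0.1956], 0.91), ([0.5465, 0.4564, -0.0029], 0.41)]
rv [0.0004 0.0005 0.0002]
[-0.2, 0.1, 10.7]
[-0.2, 0.1, 10.7]
[-0.2, 0.1, 10.7]
[-0.2, 0.1, 10.7]
[-0.2, 0.1, 10.7]
[-0.2, 0.1, 10.7]
```

View pics/w3.png

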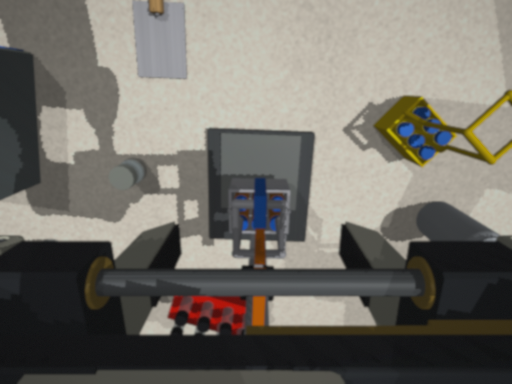

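The tab at column 260 lies on the gripper's centre line (cx 259.7). Descending.

Emit:
{"fn": "apply_moves", "kwargs": {
  "motion": [
    {"offset": [0, 0, 12], "rotation": [0, 0, 0]},
    {"offset": [0, 0, 12], "rotation": [0, 0, 0]},
    {"offset": [0, 0, 12], "rotation": [0, 0, 0]},
    {"offset": [0, 0, 12], "rotation": [0, 0, 0]},
    {"offset": [0, 0, 10], "rotation": [0, 0, 0]},
    {"offset": [0, 0, 4], "rotation": [0, 0, 0]},
    {"offset": [0, 0, 0], "rotation": [0, 0, 0]},
    {"offset": [0, 0, 0], "rotation": [0, 0, 0]}
  ]
}}

```text
time: 4.83
tool_pos: [0.5165, 0.168, 0.2794]
tool_rot: [3.139, 0.005, -2.861]
contact_force: [0.7, 0.6, -1.5]
opening: 0.0922
```

```bash
python3 - <<'E'
from h import *
o,R,p=snap("wrist","w4.png")
print(o["time"],o["tool_pos"],o["tool_rot"],o["contact_force"],o["torque"])
import cv2
a=p["img"][130:384,120:400,::-1]; cv2.imwrite("pics/w4c.png",cv2.resize(a,None,fx=2.3,fy=2.3,interpolation=cv2.INTER_CUBIC))
o,R,p=snap("scene","s4.png")
a=p["img"][80:225,200:345,::-1]; cv2.imwrite("pics/s4c.png",cv2.resize(a,None,fx=4,fy=4,interpolation=cv2.INTER_CUBIC))
E
```

```text
4.8333 [0.51646652 0.16803337 0.27944781] [ 3.13907448  0.00506751 -2.86148382] [ 0.66694108  0.56105396 -1.46558169] [ 0.07452892  0.01585427 -0.01480693]
```

View pics/w4c.png

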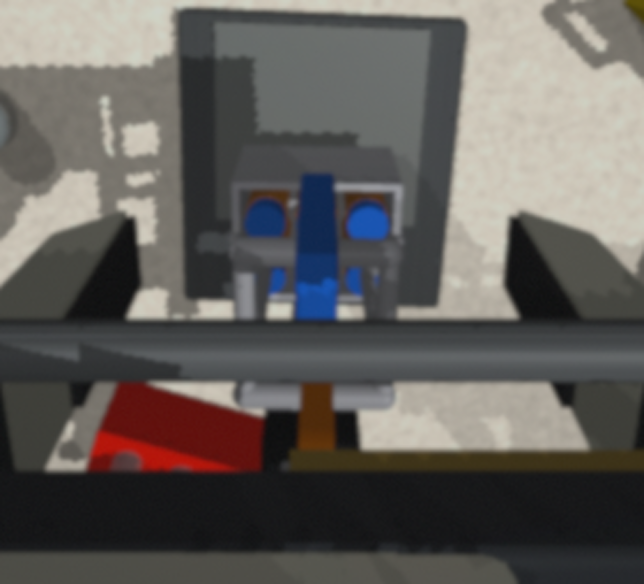

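View pics/s4c.png

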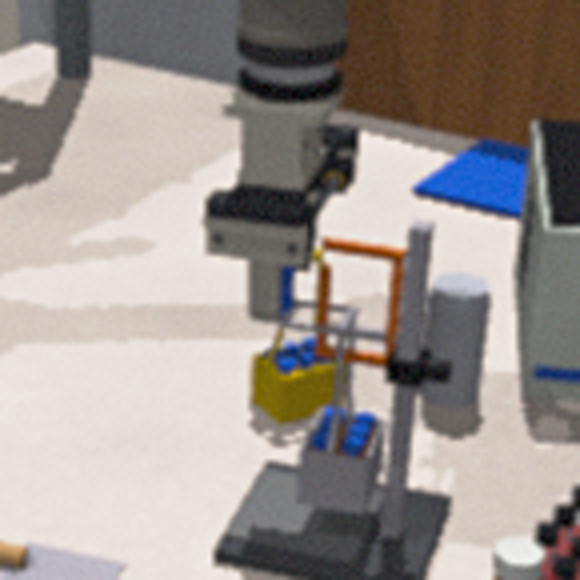

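Emit:
{"fn": "apply_moves", "kwargs": {
  "motion": [
    {"offset": [0, 0, 0], "rotation": [0, 0, 0]},
    {"offset": [0, 0, 0], "rotation": [0, 0, 0]},
    {"offset": [0, 0, 0], "rotation": [0, 0, 0]},
    {"offset": [0, 0, 0], "rotation": [0, 0, 0]},
    {"offset": [0, 0, 0], "rotation": [0, 0, 0]},
    {"offset": [0, 0, 0], "rotation": [0, 0, 0]},
    {"offset": [0, 0, 0], "rotation": [0, 0, 0]},
    {"offset": [0, 0, 0], "rotation": [0, 0, 0]}
  ],
  "grip": 1,
  "grip_force": 60
}}

```text
time: 5.6
tool_pos: [0.5175, 0.1682, 0.2824]
tool_rot: [3.14, 0.011, -2.861]
contact_force: [0.6, 0.1, 0.2]
opening: 0.0429
```

```bash
python3 - <<'E'
from h import *
o,R,p=snap("wrist","w5.png")
print(o["time"],o["opening"],o["tool_pos"],o["tool_rot"],o["contact_force"],o["torque"])
E
```

```text
5.6 0.04294317728473473 [0.51746905 0.16818447 0.2824195 ] [ 3.13970952  0.01068025 -2.86149234] [0.57378882 0.07885707 0.17868435] [0.05181748 0.0809924  0.00127241]
```

View pics/w5.png

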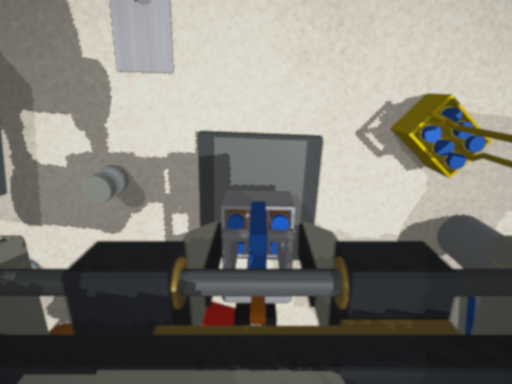

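Emit:
{"fn": "apply_moves", "kwargs": {
  "motion": [
    {"offset": [0, 0, 1], "rotation": [0, 0.006, 0]},
    {"offset": [0, 0, 1], "rotation": [0, 0.005, 0]},
    {"offset": [0, 0, 1], "rotation": [0, 0, 0]},
    {"offset": [0, 0, 1], "rotation": [0, 0, 0]},
    {"offset": [0, 0, 0.5], "rotation": [0, 0, 0]},
    {"offset": [0, 0, 0.5], "rotation": [0, 0, 0]},
    {"offset": [0, 0, 0], "rotation": [0, 0, 0]},
    {"offset": [0, 0, 0], "rotation": [0, 0, 0]}
  ]
}}

```text
time: 6.32
tool_pos: [0.5177, 0.1683, 0.2777]
tool_rot: [3.14, -0.0, -2.861]
contact_force: [-0.0, -0.3, -0.0]
opening: 0.0087
```

```bash
python3 - <<'E'
from h import *
o,R,p=snap("wrist","w6.png")
print(o["time"],o["opening"],o["tool_pos"],o["tool_rot"],o["contact_force"],o["torque"])
E
```

```text
6.3167 0.008713528619682005 [0.51766389 0.16825066 0.27770333] [ 3.13990664e+00 -3.32733928e-04 -2.86138143e+00] [-0.02428347 -0.27389648 -0.04398112] [ 0.07680018 -0.03175714  0.03905353]
```

View pics/w6.png

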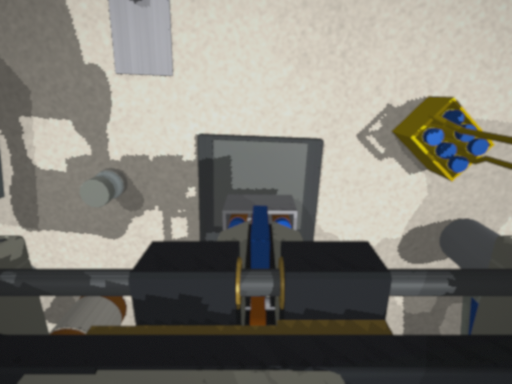

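Emit:
{"fn": "apply_moves", "kwargs": {
  "motion": [
    {"offset": [0, 0, -1.5], "rotation": [0, 0, 0]},
    {"offset": [0, 0, -1.5], "rotation": [0, 0, 0]},
    {"offset": [0, 0, -1.5], "rotation": [0, 0, 0]},
    {"offset": [0, 0, -1.5], "rotation": [0, 0, 0]},
    {"offset": [0, 0, -1.5], "rotation": [0, 0, 0]},
    {"offset": [0, 0, -1.5], "rotation": [0, 0, 0]}
  ]
}}

```text
time: 6.87
tool_pos: [0.5163, 0.1679, 0.2844]
tool_rot: [3.139, -0.008, -2.861]
contact_force: [0.1, 0.1, -2.9]
opening: 0.0086
```

```bash
cat >> h.py <<'E'
def st():
    o,R=state(); print(round(o["time"],2),"open",round(o["opening"],4),"pos",o["tool_pos"].round(4),"rot",o["tool_rot"].round(4),"F",o["contact_force"].round(1),"M",o["torque"].round(3))
E
python3 - <<'E'
from h import *
st()
o,R,p=snap("scene","s7.png"); st()
import cv2
a=p["img"][80:225,200:345,::-1]; cv2.imwrite("pics/s7c.png",cv2.resize(a,None,fx=4,fy=4,interpolation=cv2.INTER_CUBIC))
E
```

```text
6.87 open 0.0086 pos [0.5163 0.1679 0.2844] rot [ 3.1391 -0.0078 -2.8615] F [ 0.1  0.1 -2.9] M [ 0.021  0.19  -0.005]
6.92 open 0.0089 pos [0.5164 0.168  0.2847] rot [ 3.1392 -0.0073 -2.8614] F [ 0.3  0.8 -2.1] M [ 0.008  0.124 -0.035]
```

View pics/s7c.png

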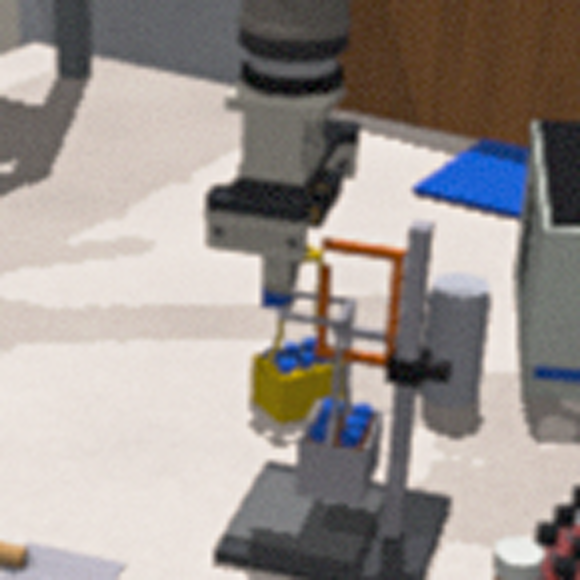

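Emit:
{"fn": "apply_moves", "kwargs": {
  "motion": [
    {"offset": [0, 0, -3], "rotation": [0, -0.003, 0]},
    {"offset": [0, 0, -3], "rotation": [0, -0.003, 0]},
    {"offset": [0, 0, -3], "rotation": [0, -0.003, 0]},
    {"offset": [0, 0, -3], "rotation": [0, 0, 0]},
    {"offset": [0, 0, -3], "rotation": [0, 0, 0]},
    {"offset": [0, 0, -3], "rotation": [0, 0, 0]},
    {"offset": [0, 0, -3], "rotation": [0, 0, 0]},
    {"offset": [0, 0, 0], "rotation": [0, 0, 0]}
  ]
}}

```text
time: 7.58
tool_pos: [0.5165, 0.1679, 0.3086]
tool_rot: [3.139, 0.004, -2.861]
contact_force: [0.7, 0.3, -2.3]
opening: 0.009
```

```bash
python3 - <<'E'
from h import *
st()
o,R,p=snap("scene","s8.png"); st()
import cv2
a=p["img"][110:200,250:340,::-1]; cv2.imwrite("pics/s8c.png",cv2.resize(a,None,fx=6.5,fy=6.5,interpolation=cv2.INTER_CUBIC))
o,R,p=snap("wrist","w8.png")
look(p,["basket_bar","basket_grip","basket"])
cv2.imwrite("pics/w8c.png",cv2.resize(p["img"][150:384,160:360,::-1],None,fx=2.5,fy=2.5,interpolation=cv2.INTER_CUBIC))
E
```

```text
7.58 open 0.009 pos [0.5165 0.1679 0.3086] rot [ 3.1393  0.0038 -2.8615] F [ 0.7  0.3 -2.3] M [-0.005  0.135  0.028]
7.63 open 0.0086 pos [0.5164 0.1679 0.3083] rot [ 3.1392  0.0035 -2.8614] F [-0.1  1.  -3.4] M [0.042 0.157 0.022]
basket_bar [([0.5677, 0.183, 0.2353], 0.89), ([0.431, 0.3603, 0.1572], 0.61)]
basket_grip [([0.5138, 0.168, 0.264], 0.76)]
basket [([0.5741, 0.1817, 0.0784], 0.94), ([0.4291, 0.3534, 0.0012], 0.82)]
```

View pics/s8c.png

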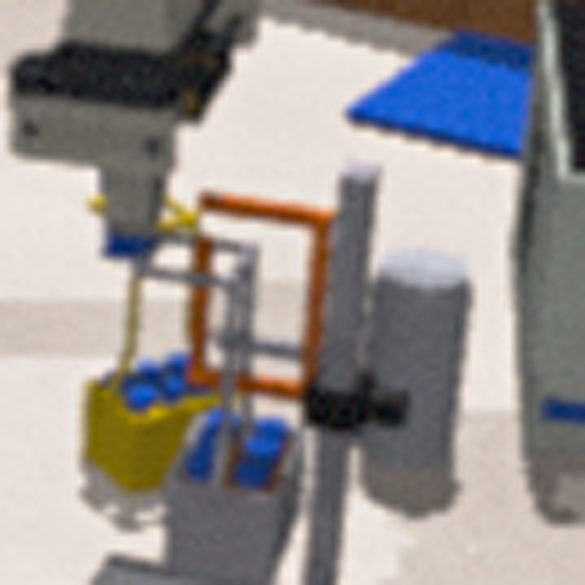

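View pics/w8c.png

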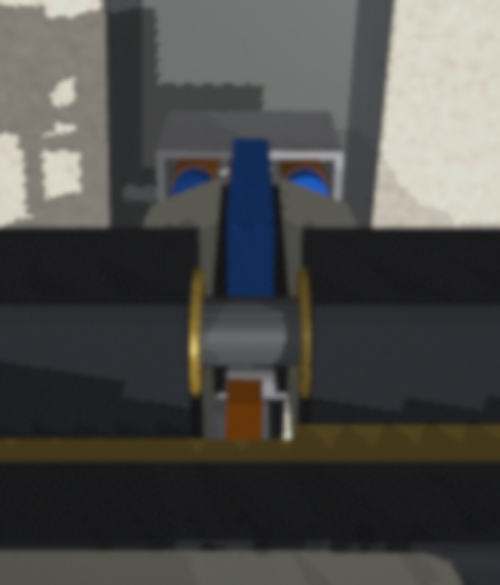

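```bash
python3 - <<'E'
from h import *
cv=lambda p:((p-np.array([250,110])+.5)*6.5-.5).round(0).tolist()
th=np.radians(15.5); ex=np.array([np.cos(th),np.sin(th),0]); ey=np.array([-np.sin(th),np.cos(th),0])
g=np.array([.5165,.168,.3085-.047]); 
bar=g+.056*ex-np.array([0,0,.032]); print("bar",bar)
for dz in (0,-.003,.003): print("bar near/far",cv(proj("scene",bar-.02*ey+[0,0,dz])),cv(proj("scene",bar+.02*ey+[0,0,dz])))
seat=np.array([.5665,.1795,.197]);s=np.radians(14.4);sx=np.array([np.cos(s),np.sin(s),0])
leg=seat-.017*sx
for z in (.235,.24,.245,.25): print(z,"tip",cv(proj("scene",[*leg[:2],z])),"keeper bottom",cv(proj("scene",[*leg[:2],z+.013])),"keeper top end",cv(proj("scene",[*(seat-.021*sx)[:2],z+.021])))
print("arm top at seat",cv(proj("scene",seat)), "arm-post", cv(proj("scene",seat+.049*sx)), "posttop",cv(proj("scene",[*(seat+.053*sx)[:2],.29])))
E
```

```text
bar [0.57046331 0.18296535 0.2295    ]
bar near/far [237.0, 291.0] [255.0, 256.0]
bar near/far [236.0, 297.0] [255.0, 262.0]
bar near/far [237.0, 285.0] [256.0, 251.0]
0.235 tip [201.0, 258.0] keeper bottom [203.0, 233.0] keeper top end [195.0, 216.0]
0.24 tip [202.0, 248.0] keeper bottom [203.0, 223.0] keeper top end [196.0, 206.0]
0.245 tip [202.0, 238.0] keeper bottom [204.0, 213.0] keeper top end [197.0, 196.0]
0.25 tip [203.0, 229.0] keeper bottom [204.0, 203.0] keeper top end [197.0, 186.0]
arm top at seat [231.0, 335.0] arm-post [331.0, 352.0] posttop [357.0, 170.0]
```

Emit:
{"fn": "apply_moves", "kwargs": {
  "motion": [
    {"offset": [0, 0, -3], "rotation": [0, 0.003, 0]},
    {"offset": [0, 0, -3], "rotation": [0, 0, 0]},
    {"offset": [0, 0, -1], "rotation": [0, 0, 0]},
    {"offset": [3, 0, 0], "rotation": [0, 0, 0]},
    {"offset": [2, 0, 0], "rotation": [0, 0, 0]},
    {"offset": [0, 0, 0], "rotation": [0, 0, 0]}
  ]
}}

```text
time: 8.33
tool_pos: [0.5108, 0.1663, 0.3147]
tool_rot: [3.139, -0.003, -2.861]
contact_force: [0.1, 0.1, -3.3]
opening: 0.0083
```

```bash
python3 - <<'E'
from h import *
st()
E
```

```text
8.33 open 0.0083 pos [0.5108 0.1663 0.3147] rot [ 3.1389e+00 -2.6000e-03 -2.8614e+00] F [ 0.1  0.1 -3.3] M [-0.028  0.149 -0.015]
```

Emit:
{"fn": "apply_moves", "kwargs": {
  "motion": [
    {"offset": [1.5, 0, 0], "rotation": [0, 0, 0]},
    {"offset": [1, 0, 0], "rotation": [0, 0, 0]},
    {"offset": [1, 0, 0], "rotation": [0, 0, 0]}
  ]
}}

```text
time: 8.58
tool_pos: [0.5069, 0.1652, 0.3147]
tool_rot: [3.139, -0.003, -2.861]
contact_force: [-0.2, 0.2, -1.9]
opening: 0.0088
```

Emit:
{"fn": "apply_moves", "kwargs": {
  "motion": [
    {"offset": [1, 0, 0], "rotation": [0, 0, 0]},
    {"offset": [1, 0, 0], "rotation": [0, 0, 0]}
  ]
}}

```text
time: 8.75
tool_pos: [0.5059, 0.1649, 0.3147]
tool_rot: [3.139, 0.001, -2.862]
contact_force: [6.3, 2.4, -6.7]
opening: 0.0089
```

Emit:
{"fn": "apply_moves", "kwargs": {
  "motion": [
    {"offset": [1, 0, 0], "rotation": [0, 0, 0]}
  ]
}}

```text
time: 8.83
tool_pos: [0.5057, 0.1648, 0.3146]
tool_rot: [3.139, 0.003, -2.862]
contact_force: [5.6, 2.6, -6.4]
opening: 0.0089
```

Emit:
{"fn": "apply_moves", "kwargs": {
  "motion": [
    {"offset": [0, 0, -1], "rotation": [0, 0, 0]},
    {"offset": [0.2, 0, -1], "rotation": [0, 0, 0]}
  ]
}}

```text
time: 9.0
tool_pos: [0.506, 0.1648, 0.3164]
tool_rot: [3.139, 0.004, -2.862]
contact_force: [1.8, 0.9, -4.3]
opening: 0.0087
```

Emit:
{"fn": "apply_moves", "kwargs": {
  "motion": [
    {"offset": [0.3, 0, -1], "rotation": [0, 0, 0]},
    {"offset": [0.3, 0, -1], "rotation": [0, 0, 0]}
  ]
}}

```text
time: 9.17
tool_pos: [0.5058, 0.1647, 0.3185]
tool_rot: [3.139, 0.005, -2.862]
contact_force: [3.0, 1.3, -4.2]
opening: 0.0089
```

Emit:
{"fn": "apply_moves", "kwargs": {
  "motion": [
    {"offset": [0.3, 0, -1], "rotation": [0, 0, 0]},
    {"offset": [0.3, 0, -1], "rotation": [0, 0, 0]}
  ]
}}

```text
time: 9.33
tool_pos: [0.5052, 0.1645, 0.321]
tool_rot: [3.139, 0.006, -2.862]
contact_force: [0.6, 0.4, -2.7]
opening: 0.0089
```

Emit:
{"fn": "apply_moves", "kwargs": {
  "motion": [
    {"offset": [0.3, 0, -1], "rotation": [0, 0, 0]},
    {"offset": [0.3, 0, -1], "rotation": [0, 0, 0]}
  ]
}}

```text
time: 9.5
tool_pos: [0.5041, 0.1642, 0.3234]
tool_rot: [3.139, 0.005, -2.862]
contact_force: [0.6, 0.8, -3.0]
opening: 0.0083
```

```bash
python3 - <<'E'
from h import *
o,R,p=snap("scene","s9.png"); st()
import cv2
a=p["img"][110:200,250:340,::-1]; cv2.imwrite("pics/s9c.png",cv2.resize(a,None,fx=6.5,fy=6.5,interpolation=cv2.INTER_CUBIC))
E
```

```text
9.55 open 0.0088 pos [0.5041 0.1642 0.3236] rot [ 3.1391  0.0048 -2.8617] F [-0.1 -0.1 -2.9] M [ 0.059  0.145 -0.   ]
```

View pics/s9c.png

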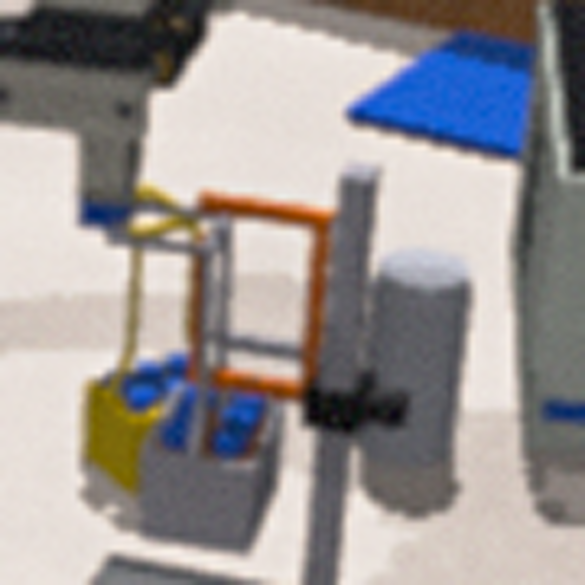

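Emit:
{"fn": "apply_moves", "kwargs": {
  "motion": [
    {"offset": [0, 0, -1.2], "rotation": [0, -0.005, 0]},
    {"offset": [1, 0, 0], "rotation": [0, 0, 0]},
    {"offset": [1, 0, 0], "rotation": [0, 0, 0]}
  ]
}}

```text
time: 9.8
tool_pos: [0.5013, 0.1635, 0.3249]
tool_rot: [3.139, 0.008, -2.862]
contact_force: [0.6, -0.1, -2.4]
opening: 0.0084
```

Emit:
{"fn": "apply_moves", "kwargs": {
  "motion": [
    {"offset": [1, 0, 0], "rotation": [0, 0, 0]},
    {"offset": [1, 0, 0], "rotation": [0, 0, 0]}
  ]
}}

```text
time: 9.97
tool_pos: [0.4994, 0.1629, 0.3252]
tool_rot: [3.139, 0.01, -2.862]
contact_force: [1.3, 0.4, -1.4]
opening: 0.0083
```

Emit:
{"fn": "apply_moves", "kwargs": {
  "motion": [
    {"offset": [0, 0, -1], "rotation": [0, 0, 0]},
    {"offset": [1, 0, 0], "rotation": [0, 0, 0]}
  ]
}}

```text
time: 10.13
tool_pos: [0.4981, 0.1626, 0.3263]
tool_rot: [3.139, 0.009, -2.862]
contact_force: [-0.6, 0.2, -2.3]
opening: 0.0086
```

Emit:
{"fn": "apply_moves", "kwargs": {
  "motion": [
    {"offset": [1, 0, 0], "rotation": [0, 0, 0]},
    {"offset": [1, 0, 0], "rotation": [0, 0, 0]}
  ]
}}

```text
time: 10.3
tool_pos: [0.4957, 0.1619, 0.326]
tool_rot: [3.139, 0.008, -2.862]
contact_force: [-0.9, 0.7, -4.7]
opening: 0.0085
```

Emit:
{"fn": "apply_moves", "kwargs": {
  "motion": [
    {"offset": [1, 0, 0.6], "rotation": [0, 0, 0]},
    {"offset": [1.5, 0, 0], "rotation": [0, 0, 0]}
  ]
}}

```text
time: 10.47
tool_pos: [0.4929, 0.1611, 0.3251]
tool_rot: [3.139, 0.007, -2.862]
contact_force: [0.4, 0.1, -3.8]
opening: 0.0085
```

Emit:
{"fn": "apply_moves", "kwargs": {
  "motion": [
    {"offset": [1.5, 0, 0], "rotation": [0, 0, 0]},
    {"offset": [1.5, 0, 0], "rotation": [0, 0, 0]},
    {"offset": [1.5, 0, 0], "rotation": [0, 0, 0]}
  ]
}}

```text
time: 10.72
tool_pos: [0.488, 0.1597, 0.3249]
tool_rot: [3.139, 0.007, -2.862]
contact_force: [-0.1, -0.4, -3.6]
opening: 0.0086
```

Emit:
{"fn": "apply_moves", "kwargs": {
  "motion": [
    {"offset": [3, 0, 0], "rotation": [0, 0.003, 0]},
    {"offset": [5, 0, 0], "rotation": [0, 0.003, 0]},
    {"offset": [6, 0, 0], "rotation": [0, 0, 0]},
    {"offset": [6, 0, 0], "rotation": [0, 0, 0]},
    {"offset": [6, 0, 0], "rotation": [0, 0, 0]},
    {"offset": [6, 0, 0], "rotation": [0, 0, 0]},
    {"offset": [6, 0, 0], "rotation": [0, 0, 0]},
    {"offset": [4, 0, 0], "rotation": [0, 0, 0]},
    {"offset": [0, 0, 0], "rotation": [0, 0, 0]}
  ]
}}

```text
time: 11.47
tool_pos: [0.4421, 0.1466, 0.325]
tool_rot: [3.139, -0.0, -2.861]
contact_force: [0.3, 0.5, -3.4]
opening: 0.0088
```

```bash
python3 - <<'E'
from h import *
st()
o,R,p=snap("scene","s10.png"); st()
import cv2
a=p["img"][100:220,210:340,::-1]; cv2.imwrite("pics/s10c.png",cv2.resize(a,None,fx=5,fy=5,interpolation=cv2.INTER_CUBIC))
look(p,["basket_bar","basket"])
o,R,p=snap("wrist","w10.png"); st()
look(p,["basket_bar","basket"])
E
```

```text
11.47 open 0.0088 pos [0.4421 0.1466 0.325 ] rot [ 3.1389e+00 -2.0000e-04 -2.8615e+00] F [ 0.3  0.5 -3.4] M [-0.02   0.206 -0.004]
11.52 open 0.0088 pos [0.4425 0.1467 0.3251] rot [ 3.1389e+00  1.0000e-04 -2.8615e+00] F [-0.4 -0.8 -1.9] M [ 0.003  0.127 -0.03 ]
basket_bar [([0.4938, 0.1624, 0.2502], 0.97), ([0.4336, 0.353, 0.1514], 0.68)]
basket [([0.5022, 0.1607, 0.0968], 0.95), ([0.4265, 0.3571, 0.0004], 0.87)]
11.67 open 0.0086 pos [0.4433 0.1469 0.3249] rot [ 3.1390e+00  4.0000e-04 -2.8615e+00] F [ 0.5 -0.6 -2.5] M [-0.036  0.185  0.02 ]
basket_bar [([0.4337, 0.3618, 0.1556], 0.97), ([0.4962, 0.1606, 0.25], 0.77)]
basket [([0.498, 0.1588, 0.0936], 0.85), ([0.4323, 0.3519, -0.002], 0.62)]
```

View pics/s10c.png

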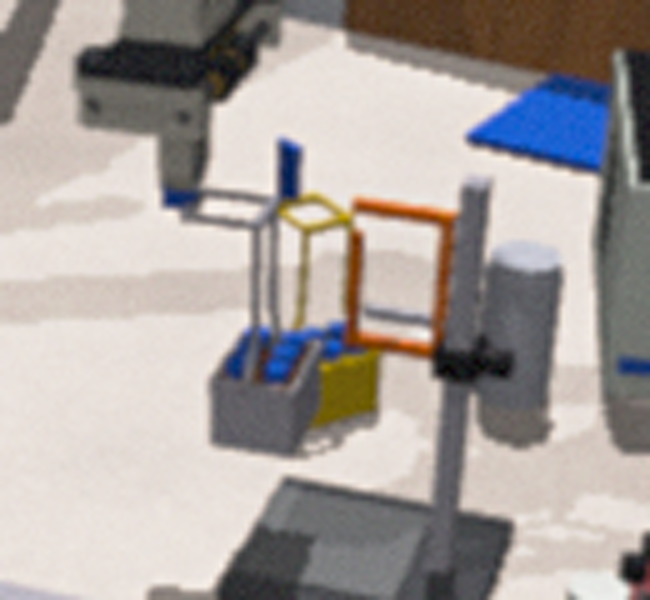

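View pics/w10.png

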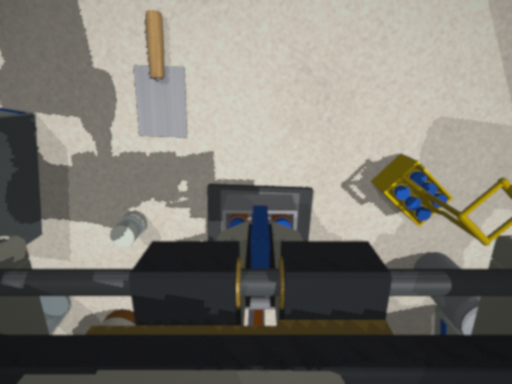

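Emit:
{"fn": "apply_moves", "kwargs": {
  "motion": [
    {"offset": [2, 0, -4], "rotation": [0, 0, 0]},
    {"offset": [2, 0, -8], "rotation": [0, 0, 0]},
    {"offset": [2, 0, -10], "rotation": [0, 0, 0]},
    {"offset": [2, 0, -10], "rotation": [0, 0, 0]},
    {"offset": [2, 0, -10], "rotation": [0, 0, 0]},
    {"offset": [1, 0, -10], "rotation": [0, 0, 0]},
    {"offset": [0, 0, -6], "rotation": [0, 0, 0]},
    {"offset": [0, 0, -2], "rotation": [0, 0, 0]}
  ]
}}

```text
time: 12.43
tool_pos: [0.4321, 0.1435, 0.3903]
tool_rot: [3.139, -0.001, -2.861]
contact_force: [0.5, 1.1, -3.0]
opening: 0.009
```

```bash
python3 - <<'E'
from h import *
st(); plan([.5203,-.2444,.385],[np.pi,0,-3.032],24)
E
```

```text
12.43 open 0.009 pos [0.4321 0.1435 0.3903] rot [ 3.1389e+00 -5.0000e-04 -2.8613e+00] F [ 0.5  1.1 -3. ] M [0.023 0.149 0.02 ]
rv [ 0.0001 -0.      0.0071]
[0.9, -16.5, 0.2]
[0.8, -16.6, 0.2]
[0.7, -16.6, 0.2]
[0.6, -16.6, 0.2]
[0.5, -16.6, 0.2]
[0.3, -16.6, 0.2]
[0.2, -16.6, 0.2]
[0.1, -16.6, 0.2]
[-0.0, -16.6, 0.2]
[-0.1, -16.6, 0.2]
[-0.2, -16.6, 0.2]
[-0.4, -16.6, 0.2]
[-0.5, -16.6, 0.2]
[-0.6, -16.6, 0.2]
[-0.7, -16.6, 0.2]
[-0.8, -16.6, 0.2]
[-0.9, -16.5, 0.2]
[-1.1, -16.5, 0.2]
[-1.2, -16.5, 0.2]
[-1.3, -16.5, 0.2]
[-1.4, -16.5, 0.2]
[-1.5, -16.5, 0.2]
[-1.7, -16.5, 0.2]
[-1.8, -16.5, 0.2]
```

Emit:
{"fn": "apply_moves", "kwargs": {
  "motion": [
    {"offset": [0, -6, 0], "rotation": [0, 0, 0.003]},
    {"offset": [1, -12, 0], "rotation": [0, 0, 0.007]},
    {"offset": [1, -17, 0], "rotation": [0, 0, 0.008]},
    {"offset": [1, -18, 0], "rotation": [0, 0, 0.008]},
    {"offset": [0, -18, 0], "rotation": [0, 0, 0.008]},
    {"offset": [0, -18, 0], "rotation": [0, 0, 0.008]},
    {"offset": [0, -18, 0], "rotation": [0, 0, 0.008]},
    {"offset": [0, -18, 0], "rotation": [0, 0, 0.008]},
    {"offset": [0, -18, 0], "rotation": [0, 0, 0.008]},
    {"offset": [0, -18, 0], "rotation": [0, 0, 0.008]},
    {"offset": [0, -18, 0], "rotation": [0, 0, 0.008]},
    {"offset": [0, -18, 0], "rotation": [0, 0, 0.008]}
  ]
}}

```text
time: 13.43
tool_pos: [0.4761, -0.0586, 0.3856]
tool_rot: [3.137, -0.007, -2.951]
contact_force: [0.4, -0.5, -2.9]
opening: 0.0085
```

```bash
python3 - <<'E'
from h import *
st(); plan([.5203,-.2444,.385],[np.pi,0,-3.032],12)
E
```

```text
13.43 open 0.0085 pos [ 0.4761 -0.0586  0.3856] rot [ 3.137  -0.0075 -2.9511] F [ 0.4 -0.5 -2.9] M [-0.007  0.189  0.005]
rv [ 0.0004 -0.0006  0.0067]
[-0.7, -15.9, -0.0]
[-0.8, -15.9, -0.0]
[-0.9, -15.9, -0.0]
[-1.0, -15.9, -0.0]
[-1.1, -15.9, -0.0]
[-1.2, -15.9, 0.0]
[-1.3, -15.9, 0.0]
[-1.4, -15.8, 0.0]
[-1.5, -15.8, 0.0]
[-1.6, -15.8, 0.0]
[-1.8, -15.8, 0.0]
[-1.9, -15.8, 0.0]
```

Emit:
{"fn": "apply_moves", "kwargs": {
  "motion": [
    {"offset": [-1, -18, 0], "rotation": [0, -0.001, 0.007]},
    {"offset": [-1, -18, 0], "rotation": [0, -0.001, 0.007]},
    {"offset": [-1, -18, 0], "rotation": [0, -0.001, 0.007]},
    {"offset": [-1, -18, 0], "rotation": [0, -0.001, 0.007]},
    {"offset": [-1, -18, 0], "rotation": [0, -0.001, 0.007]},
    {"offset": [-1, -18, 0], "rotation": [0, -0.001, 0.007]},
    {"offset": [-1, -18, 0], "rotation": [0, -0.001, 0.007]},
    {"offset": [-1, -18, 0], "rotation": [0, 0, 0.007]},
    {"offset": [-1, -13, 0], "rotation": [0, 0, 0.007]},
    {"offset": [-1, -8, 0], "rotation": [0, 0, 0.007]},
    {"offset": [0, -2, 0], "rotation": [0, 0, 0.004]},
    {"offset": [0, 0, 0], "rotation": [0, 0, 0]}
  ]
}}

```text
time: 14.43
tool_pos: [0.5112, -0.2391, 0.376]
tool_rot: [3.133, -0.014, -3.037]
contact_force: [-0.1, -0.7, -3.1]
opening: 0.0086
```

```bash
python3 - <<'E'
from h import *
st(); plan([.5203,-.2444,.385],[np.pi,0,-3.032],1)
E
```

```text
14.43 open 0.0086 pos [ 0.5112 -0.2391  0.376 ] rot [ 3.1326 -0.0136 -3.0372] F [-0.1 -0.7 -3.1] M [-0.023  0.144 -0.027]
rv [ 0.009  -0.0136 -0.0053]
[-8.4, -6.1, -9.2]
```

Emit:
{"fn": "apply_moves", "kwargs": {
  "motion": [
    {"offset": [-4, -3, 0], "rotation": [0.004, -0.006, -0.003]},
    {"offset": [-3, -2, 0], "rotation": [0.003, -0.005, -0.002]},
    {"offset": [-1, -1, 0], "rotation": [0.002, -0.003, 0]},
    {"offset": [0, 0, 0], "rotation": [0, 0, 0]},
    {"offset": [0, 0, 0], "rotation": [0, 0, 0]}
  ]
}}

```text
time: 14.85
tool_pos: [0.5208, -0.2418, 0.3762]
tool_rot: [3.141, 0.002, -3.028]
contact_force: [-0.2, -0.4, -2.7]
opening: 0.0089
```

```bash
python3 - <<'E'
from h import *
import cv2
st()
for n in("scene","top","wrist"):
    o,R,p=snap(n,f"{n}11.png"); look(p,["basket_bar","basket","basket_grip","well_floor","heater"])
    a=p["img"][:,:,::-1]
    if n=="scene": a=cv2.resize(a[150:330,130:270],None,fx=3.3,fy=3.3,interpolation=cv2.INTER_CUBIC)
    if n=="top": a=cv2.resize(a[150:245,280:375],None,fx=6,fy=6,interpolation=cv2.INTER_CUBIC)
    if n=="wrist": a=cv2.resize(a[100:340,120:400],None,fx=2.3,fy=2.3,interpolation=cv2.INTER_CUBIC)
    cv2.imwrite(f"pics/{n}11c.png",a)
E
```

```text
14.85 open 0.0089 pos [ 0.5208 -0.2418  0.3762] rot [ 3.1414e+00  2.2000e-03 -3.0283e+00] F [-0.2 -0.4 -2.7] M [-0.037  0.177  0.024]
basket_bar [([0.4326, 0.3521, 0.1518], 0.65), ([0.5951, -0.0019, -0.0011], 0.33), ([0.7885, 0.0108, 0.0028], 0.16)]
basket [([0.587, -0.2384, 0.1521], 0.67)]
basket_grip [([0.3805, 0.3854, 0.187], 0.82), ([0.5156, -0.2425, 0.3292], 0.56)]
well_floor [([0.5752, -0.2365, 0.0397], 0.56), ([0.5478, 0.1738, 0.1944], 0.52)]
heater [([0.577, -0.2383, 0.001], 0.69)]
basket_bar [([0.4283, 0.3537, 0.1513], 0.65), ([0.5723, -0.2338, 0.2942], 0.6)]
basket [([0.4316, 0.3556, -0.0013], 0.8), ([0.5774, -0.2337, 0.1501], 0.48), ([0.5729, -0.2358, 0.2972], 0.3)]
basket_grip [([0.376, 0.3854, 0.1895], 0.86)]
well_floor []
heater [([0.578, -0.2357, 0.001], 0.85), ([0.7741, -0.1074, -0.0019], 0.58)]
basket_bar [([0.5757, -0.2374, 0.3011], 0.86)]
basket [([0.5794, -0.2425, 0.1473], 0.62), ([0.7778, 0.1695, -0.0036], 0.2)]
basket_grip [([0.5189, -0.2419, 0.33], 0.91)]
well_floor [([0.584, -0.2413, 0.041], 0.74), ([0.4856, -0.4576, -0.0022], 0.26)]
heater [([0.5789, -0.2397, -0.0026], 0.72)]
```

View pics/scene11c.png

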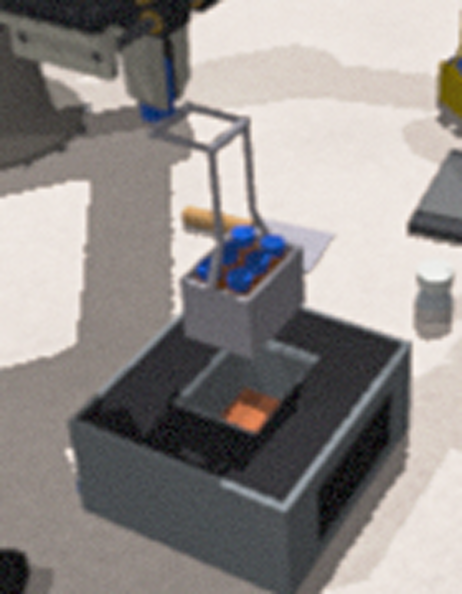

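View pics/top11c.png

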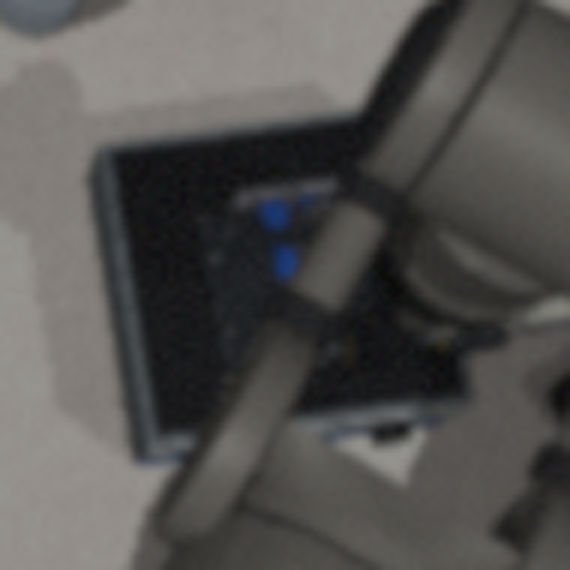

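View pics/wrist11c.png

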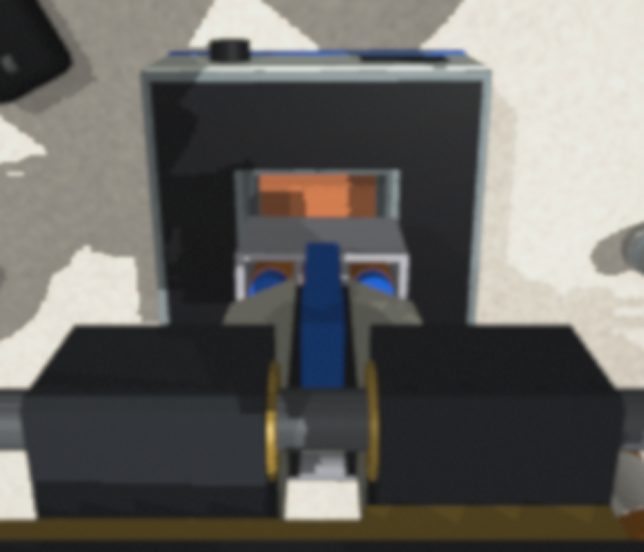

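```bash
python3 - <<'E'
import cv2
a=cv2.imread("pics/wrist11.png")[115:245,170:350]; cv2.imwrite("pics/w11z.png",cv2.resize(a,None,fx=4.4,fy=4.4,interpolation=cv2.INTER_CUBIC))
E
```

```text
(no output)
```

View pics/w11z.png

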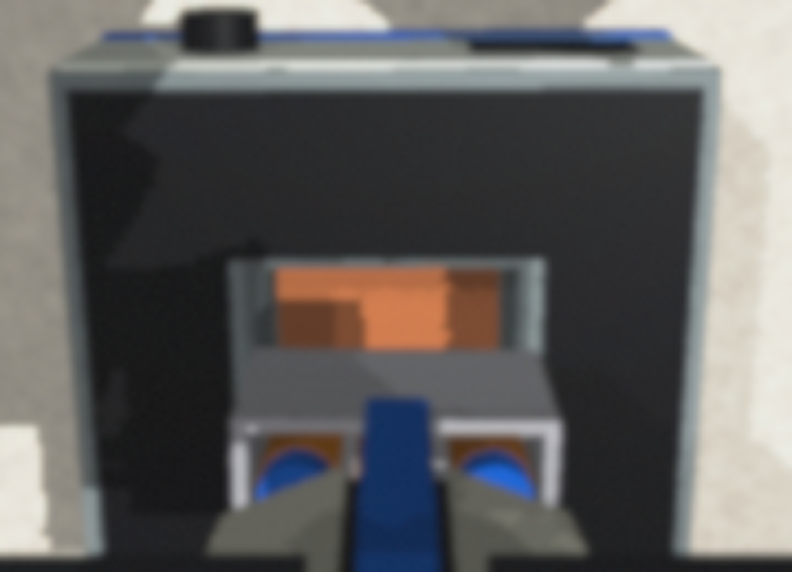

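```bash
python3 - <<'E'
from h import *
k=np.array([[304.1499172521469,0,259.73600177768196],[0,304.1499172521469,185.59807821115484],[0,0,1]])
T=np.array([[-0.0007,-0.9534,-0.3018,0.0815],[1.0,-0.0009,0.0006,-0.0008],[-0.0009,-0.3018,0.9534,-0.0927],[0,0,0,1]])
W=np.eye(4);W[:3,:3]=Ro.from_euler('xyz',[3.1414,.0022,-3.0283]).as_matrix();W[:3,3]=[.5208,-.2418,.3762]
C=W@T; K["wrist"]=(k,C[:3,:3].T,-C[:3,:3].T@C[:3,3])
def P(x,y,z): return atz("wrist",(x+.5)/4.4-.5+170,(y+.5)/4.4-.5+115,z)
g=lambda *a:P(*a)[:2]
ang=lambda d:round(float(np.degrees(np.arctan2(d[1],d[0]))),2)
fl,fr=g(53,72,.09),g(718,70,.09); ll,lr=g(90,555,.09),g(688,555,.09)
print("rim",fl,fr,ll,lr,"w",np.linalg.norm(fl-fr)," ang front",ang(fl-fr)-90+180 if 0 else ang(fl-fr),"sides",ang(ll-fl),ang(lr-fr))
wl,wr,wl2,wr2=g(229,260,.09),g(545,258,.09),g(235,400,.09),g(541,350,.09)
print("well",wl,wr,np.linalg.norm(wl-wr),ang(wl-wr),ang(wl2-wl),ang(wr2-wr))
for z in(.145,.15):
  a,b=g(245,350,z),g(545,350,z); print("box bottom",z,a,b,np.linalg.norm(a-b),ang(a-b))
for z in(.195,.2):
  a,b=g(232,425,z),g(560,425,z); print("box top",z,a,b,np.linalg.norm(a-b),ang(a-b))
# heater frame from front edge
h=np.radians(6.3);hx=np.array([np.cos(h),np.sin(h)]);print("centre est rim",(fl+fr)/2+.09*hx,"well",(wl+wr)/2+.0345*hx)
E
```

```text
rim [ 0.50012153 -0.34169087] [ 0.47860723 -0.15614651] [ 0.65031862 -0.32483295] [ 0.62924435 -0.13748093] w 0.18678750585506398  ang front -83.39 sides 6.4 7.06
well [ 0.54921297 -0.28849314] [ 0.53822251 -0.19645829] 0.0926887428411513 -83.19 6.64 5.98
box bottom 0.145 [ 0.55670645 -0.27731121] [ 0.54809978 -0.20093322] 0.07686138655704887 -83.57
box bottom 0.15 [ 0.55489966 -0.27691738] [ 0.54642593 -0.20171905] 0.07567426384493635 -83.57
box top 0.195 [ 0.5564388  -0.27485195] [ 0.54834108 -0.20294517] 0.07236129594965396 -83.57
box top 0.2 [ 0.55430688 -0.2744311 ] [ 0.54635707 -0.20383779] 0.07103953064479382 -83.57
centre est rim [ 0.57882087 -0.2390426 ] well [ 0.57800939 -0.23868988]
```

Emit:
{"fn": "apply_moves", "kwargs": {
  "motion": [
    {"offset": [0.5, -2, 5], "rotation": [0, 0, 0]},
    {"offset": [0.5, -1, 8], "rotation": [0, 0, 0]},
    {"offset": [0, 0, 8], "rotation": [0, 0, 0]},
    {"offset": [0, 0, 8], "rotation": [0, 0, 0]},
    {"offset": [0, 0, 6], "rotation": [0, 0, 0]},
    {"offset": [0, 0, 3], "rotation": [0, 0, 0]},
    {"offset": [0, 0, 0], "rotation": [0, 0, 0]}
  ]
}}

```text
time: 16.33
tool_pos: [0.5195, -0.2456, 0.3325]
tool_rot: [3.14, -0.0, -3.029]
contact_force: [0.3, -0.3, -2.6]
opening: 0.009
```

```bash
python3 - <<'E'
from h import *
import cv2
st()
for n in("scene","wrist"):
    o,R,p=snap(n,f"{n}12.png")
    a=p["img"][:,:,::-1]
    if n=="scene": a=cv2.resize(a[180:320,140:270],None,fx=4.2,fy=4.2,interpolation=cv2.INTER_CUBIC)
    if n=="wrist": a=cv2.resize(a[115:245,170:350],None,fx=4.4,fy=4.4,interpolation=cv2.INTER_CUBIC)
    cv2.imwrite(f"pics/{n}12c.png",a)
st()
E
```

```text
16.33 open 0.009 pos [ 0.5195 -0.2456  0.3325] rot [ 3.1397e+00 -2.0000e-04 -3.0293e+00] F [ 0.3 -0.3 -2.6] M [ 0.002  0.217 -0.028]
16.43 open 0.0082 pos [ 0.5198 -0.2457  0.3335] rot [ 3.1407e+00  1.0000e-03 -3.0292e+00] F [ 0.6  0.7 -3.8] M [-0.004  0.119 -0.023]
```

View pics/scene12c.png

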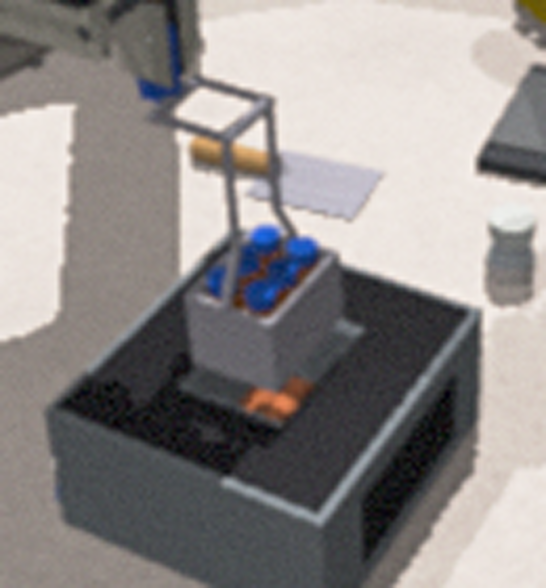

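View pics/wrist12c.png

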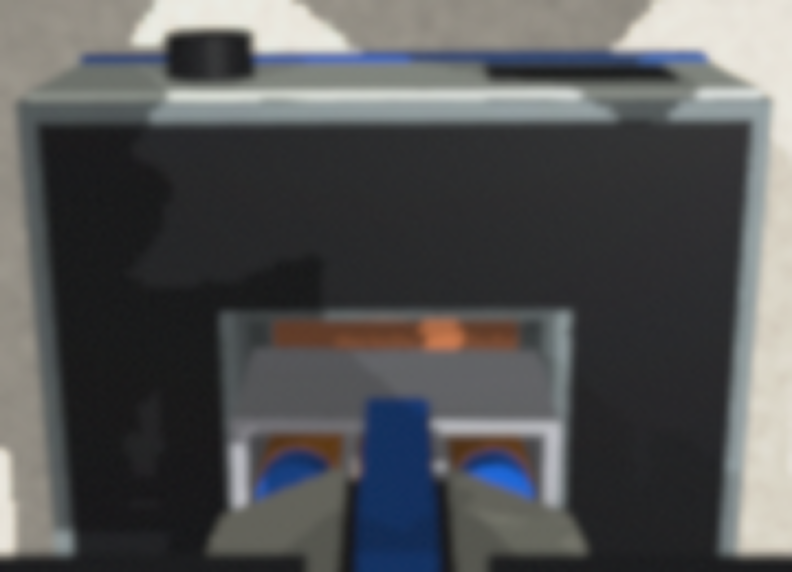

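```bash
python3 - <<'E'
from h import *
k=np.array([[304.1499172521469,0,259.73600177768196],[0,304.1499172521469,185.59807821115484],[0,0,1]])
T=np.array([[-0.0007,-0.9534,-0.3018,0.0815],[1.0,-0.0009,0.0006,-0.0008],[-0.0009,-0.3018,0.9534,-0.0927],[0,0,0,1]])
W=np.eye(4);W[:3,:3]=Ro.from_euler('xyz',[3.1402,.0004,-3.0293]).as_matrix();W[:3,3]=[.5197,-.2456,.333]
C=W@T; K["wrist"]=(k,C[:3,:3].T,-C[:3,:3].T@C[:3,3])
g=lambda x,y,z:atz("wrist",(x+.5)/4.4-.5+170,(y+.5)/4.4-.5+115,z)[:2]
h=np.radians(6.5);hx=np.array([np.cos(h),np.sin(h)]);hy=np.array([-hx[1],hx[0]])
rim=(g(18,100,.09)+g(770,98,.09))/2; well=(g(219,312,.09)+g(573,310,.09))/2
print("rim->centre",rim+.09*hx,"well->centre",well+.0345*hx)
for zb in (.1005,.102,.104):
    b=(g(250,350,zb)+g(548,350,zb))/2+.028*hx; t=(g(232,425,zb+.05)+g(560,425,zb+.05))/2+.028*hx
    print(zb,b,t)
    for c in(rim+.09*hx,well+.0345*hx): print("  box-heater x,y mm",((b-c)@hx*1e3).round(1),((b-c)@hy*1e3).round(1),"top",((t-c)@hx*1e3).round(1))
b=np.array([.5197,-.2456])+.058*hx; print("kin",b,[((b-c)@hx*1e3).round(1) for c in(rim+.09*hx,well+.0345*hx)])
# scene: predict well/box positions
cv=lambda p:((p-np.array([140,180])+.5)*4.2-.5).round(0).tolist()
for s in [(-1,-1),(-1,1),(1,-1),(1,1)]:
    q=b+s[0]*.028*hx+s[1]*.036*hy; w=np.array([.5785,-.239])+s[0]*.0345*hx+s[1]*.0425*hy
    print(s,"boxbot",cv(proj("scene",[*q,.1015])),"boxtop",cv(proj("scene",[*q,.1515])),"well",cv(proj("scene",[*w,.09])))
E
```

```text
rim->centre [ 0.57823447 -0.23967547] well->centre [ 0.57838039 -0.23929984]
0.1005 [ 0.57899579 -0.23848029] [ 0.57927143 -0.23931839]
  box-heater x,y mm 0.9 1.1 top 1.1
  box-heater x,y mm 0.7 0.7 top 0.9
0.102 [ 0.57847738 -0.23854475] [ 0.57865731 -0.23939   ]
  box-heater x,y mm 0.4 1.1 top 0.5
  box-heater x,y mm 0.2 0.7 top 0.3
0.104 [ 0.57778616 -0.23863071] [ 0.57783849 -0.23948548]
  box-heater x,y mm -0.3 1.1 top -0.4
  box-heater x,y mm -0.5 0.7 top -0.6
kin [ 0.57732717 -0.23903421] [np.float64(-0.8), np.float64(-1.0)]
(-1, -1) boxbot [194.0, 366.0] boxtop [186.0, 298.0] well [181.0, 385.0]
(-1, 1) boxbot [263.0, 293.0] boxtop [258.0, 227.0] well [262.0, 299.0]
(1, -1) boxbot [277.0, 398.0] boxtop [273.0, 330.0] well [284.0, 426.0]
(1, 1) boxbot [343.0, 321.0] boxtop [341.0, 255.0] well [360.0, 334.0]
```

Emit:
{"fn": "apply_moves", "kwargs": {
  "motion": [
    {"offset": [0, 0, 4], "rotation": [0, 0, 0]},
    {"offset": [0, 0, 4], "rotation": [0, 0, 0]},
    {"offset": [0, 0, 4], "rotation": [0, 0, 0]},
    {"offset": [0, 0, 3], "rotation": [0, 0, 0]}
  ]
}}

```text
time: 16.77
tool_pos: [0.5205, -0.246, 0.3191]
tool_rot: [-3.14, 0.004, -3.029]
contact_force: [-0.6, 0.8, -3.0]
opening: 0.0087
```

Emit:
{"fn": "apply_moves", "kwargs": {
  "motion": [
    {"offset": [0, 0, 3], "rotation": [0, 0, 0]},
    {"offset": [0, 0, 3], "rotation": [0, 0, 0]},
    {"offset": [0, 0, 3], "rotation": [0, 0, 0]}
  ]
}}

```text
time: 17.02
tool_pos: [0.5205, -0.246, 0.3092]
tool_rot: [-3.14, 0.004, -3.029]
contact_force: [-0.5, -0.6, -2.5]
opening: 0.0085
```

Emit:
{"fn": "apply_moves", "kwargs": {
  "motion": [
    {"offset": [0, 0, 3], "rotation": [0, 0, 0]},
    {"offset": [0, 0, 3], "rotation": [0, 0, 0]},
    {"offset": [0, 0, 3], "rotation": [0, 0, 0]}
  ]
}}

```text
time: 17.27
tool_pos: [0.5206, -0.246, 0.2992]
tool_rot: [-3.14, 0.004, -3.029]
contact_force: [0.2, -0.4, -1.6]
opening: 0.0086
```

Emit:
{"fn": "apply_moves", "kwargs": {
  "motion": [
    {"offset": [0, 0, 3], "rotation": [0, 0.002, 0]},
    {"offset": [0, 0, 3], "rotation": [0, 0.002, 0]},
    {"offset": [0, 0, 3], "rotation": [0, 0, 0]}
  ]
}}

```text
time: 17.52
tool_pos: [0.5206, -0.246, 0.2891]
tool_rot: [-3.14, -0.0, -3.029]
contact_force: [-0.2, 0.6, -2.3]
opening: 0.0089
```

Emit:
{"fn": "apply_moves", "kwargs": {
  "motion": [
    {"offset": [0, 0, 3], "rotation": [0, 0, 0]},
    {"offset": [0, 0, 3], "rotation": [0, 0, 0]},
    {"offset": [0, 0, 2], "rotation": [0, 0, 0]}
  ]
}}

```text
time: 17.77
tool_pos: [0.5206, -0.246, 0.28]
tool_rot: [-3.14, -0.0, -3.029]
contact_force: [-0.1, -0.7, -2.7]
opening: 0.0086
```

Emit:
{"fn": "apply_moves", "kwargs": {
  "motion": [
    {"offset": [0, 0, 2], "rotation": [0, 0, 0]},
    {"offset": [0, 0, 1], "rotation": [0, 0, 0]}
  ]
}}

```text
time: 17.93
tool_pos: [0.5205, -0.246, 0.2763]
tool_rot: [-3.14, -0.001, -3.029]
contact_force: [-0.1, 0.2, -3.3]
opening: 0.0086
```

Emit:
{"fn": "apply_moves", "kwargs": {
  "motion": [
    {"offset": [0, 0, 1], "rotation": [0, 0, 0]},
    {"offset": [0, 0, 1], "rotation": [0, 0, 0]},
    {"offset": [0, 0, 1], "rotation": [0, 0, 0]}
  ]
}}

```text
time: 18.18
tool_pos: [0.5206, -0.246, 0.2731]
tool_rot: [-3.14, -0.001, -3.029]
contact_force: [-0.4, -0.4, -2.4]
opening: 0.0086
```

Emit:
{"fn": "apply_moves", "kwargs": {
  "motion": [
    {"offset": [0, 0, 1], "rotation": [0, 0, 0]},
    {"offset": [0, 0, 1], "rotation": [0, 0, 0]}
  ]
}}

```text
time: 18.35
tool_pos: [0.5206, -0.2461, 0.2712]
tool_rot: [-3.14, -0.0, -3.029]
contact_force: [0.5, 0.5, -2.6]
opening: 0.0084
```

Emit:
{"fn": "apply_moves", "kwargs": {
  "motion": [
    {"offset": [0, 0, 1], "rotation": [0, 0, 0]}
  ]
}}

```text
time: 18.43
tool_pos: [0.5206, -0.2461, 0.2701]
tool_rot: [-3.14, -0.0, -3.029]
contact_force: [0.7, 0.6, -1.7]
opening: 0.0087
```

Emit:
{"fn": "apply_moves", "kwargs": {
  "motion": [
    {"offset": [0, 0, 1], "rotation": [0, 0, 0]}
  ]
}}

```text
time: 18.52
tool_pos: [0.5207, -0.2461, 0.2691]
tool_rot: [-3.14, 0.0, -3.029]
contact_force: [-0.0, 1.0, -2.8]
opening: 0.0087
```

Emit:
{"fn": "apply_moves", "kwargs": {
  "motion": [
    {"offset": [0, 0, 1], "rotation": [0, 0, 0]}
  ]
}}

```text
time: 18.6
tool_pos: [0.5207, -0.2462, 0.2681]
tool_rot: [-3.139, 0.0, -3.029]
contact_force: [-1.0, -0.7, -0.2]
opening: 0.0088
```

Emit:
{"fn": "apply_moves", "kwargs": {
  "motion": [
    {"offset": [0, 0, 1], "rotation": [0, 0, 0]}
  ]
}}

```text
time: 18.68
tool_pos: [0.5207, -0.2462, 0.2675]
tool_rot: [-3.139, 0.001, -3.029]
contact_force: [-1.2, 0.6, 2.2]
opening: 0.0085
```

```bash
python3 - <<'E'
from h import *
import cv2
st()
for n in("scene","wrist"):
    o,R,p=snap(n,f"{n}13.png"); look(p,["basket","basket_bar"])
    a=p["img"][:,:,::-1]
    if n=="scene": a=cv2.resize(a[180:320,140:270],None,fx=4.2,fy=4.2,interpolation=cv2.INTER_CUBIC)
    if n=="wrist": a=cv2.resize(a[115:245,170:350],None,fx=4.4,fy=4.4,interpolation=cv2.INTER_CUBIC)
    cv2.imwrite(f"pics/{n}13c.png",a)
st()
E
```

```text
18.68 open 0.0085 pos [ 0.5207 -0.2462  0.2675] rot [-3.1391e+00  5.0000e-04 -3.0291e+00] F [-1.2  0.6  2.2] M [0.164 0.473 0.024]
basket [([0.5821, -0.243, 0.0424], 0.91), ([0.4252, 0.3561, -0.0007], 0.89)]
basket_bar [([0.4317, 0.3573, 0.1511], 0.89), ([0.5737, -0.244, 0.1908], 0.73)]
basket [([0.58, -0.2435, 0.0384], 0.86)]
basket_bar []
18.98 open 0.0091 pos [ 0.5207 -0.2462  0.2675] rot [-3.1392e+00  5.0000e-04 -3.0291e+00] F [-1.5  1.   2.5] M [ 0.162  0.42  -0.017]
```

View pics/scene13c.png

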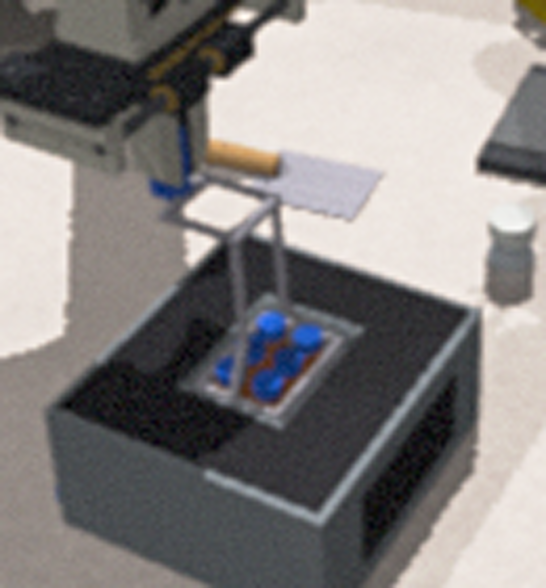

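View pics/wrist13c.png

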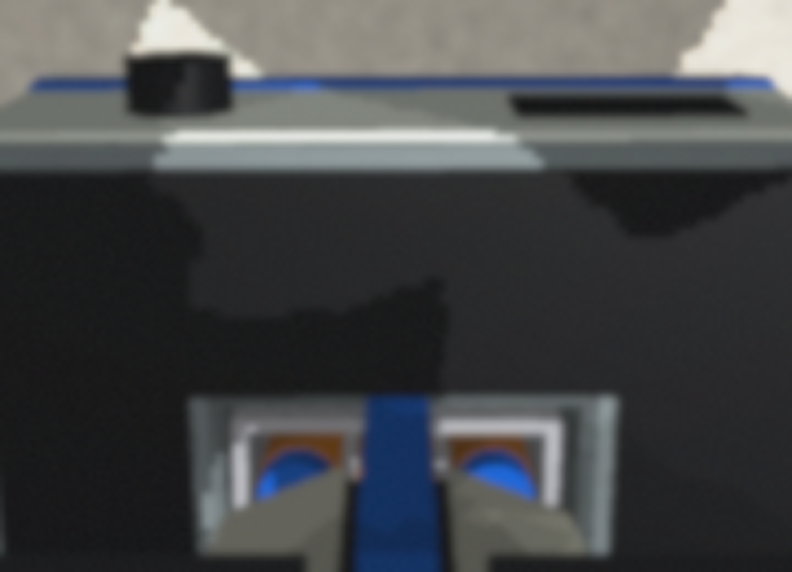

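Emit:
{"fn": "apply_moves", "kwargs": {
  "motion": [
    {"offset": [0, 0, 0], "rotation": [0, 0, 0]},
    {"offset": [0, 0, 0], "rotation": [0, 0, 0]},
    {"offset": [0, 0, 0], "rotation": [0, 0, 0]},
    {"offset": [0, 0, 0], "rotation": [0, 0, 0]},
    {"offset": [0, 0, 0], "rotation": [0, 0, 0]},
    {"offset": [0, 0, 0], "rotation": [0, 0, 0]},
    {"offset": [0, 0, 0], "rotation": [0, 0, 0]},
    {"offset": [0, 0, 0], "rotation": [0, 0, 0]}
  ],
  "grip": 0.4
}}

```text
time: 19.65
tool_pos: [0.5218, -0.2465, 0.2676]
tool_rot: [-3.138, 0.004, -3.029]
contact_force: [-0.1, 0.4, 0.7]
opening: 0.0536
```

```bash
python3 - <<'E'
from h import *
import cv2
o,R,p=snap("wrist","w14.png"); st()
E
```

```text
19.7 open 0.0545 pos [ 0.5218 -0.2465  0.2676] rot [-3.1377  0.0036 -3.0292] F [ 0.5 -0.1 -0.6] M [0.016 0.036 0.002]
```

View pics/w14.png

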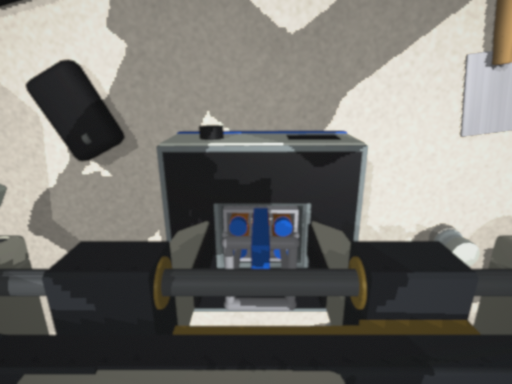

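Released with the fingers clear of the tab. Rising straight up.

Emit:
{"fn": "apply_moves", "kwargs": {
  "motion": [
    {"offset": [0, 0, -4], "rotation": [0, 0, 0]},
    {"offset": [0, 0, -8], "rotation": [0, 0, 0]},
    {"offset": [0, 0, -12], "rotation": [0, 0, 0]},
    {"offset": [0, 0, -15], "rotation": [0, 0, 0]},
    {"offset": [0, 0, -15], "rotation": [0, 0, 0]},
    {"offset": [0, 0, -15], "rotation": [0, 0, 0]},
    {"offset": [0, 0, -15], "rotation": [0, 0, 0]},
    {"offset": [5, 0, -15], "rotation": [0, 0, 0]},
    {"offset": [10, 0, -10], "rotation": [0, 0, 0]},
    {"offset": [10, 0, -5], "rotation": [0, 0, 0]},
    {"offset": [5, 0, 0], "rotation": [0, 0, 0]},
    {"offset": [0, 0, 0], "rotation": [0, 0, 0]}
  ]
}}

```text
time: 20.7
tool_pos: [0.4886, -0.2493, 0.3925]
tool_rot: [-3.136, 0.005, -3.029]
contact_force: [0.1, -0.7, 0.2]
opening: 0.0553
```

```bash
python3 - <<'E'
from h import *
import cv2
st()
for n in("scene","wrist"):
    o,R,p=snap(n,f"{n}15.png"); look(p,["basket","basket_bar","basket_grip"])
    a=p["img"][:,:,::-1]
    if n=="scene": cv2.imwrite("pics/scene15c.png",cv2.resize(a[180:320,140:270],None,fx=4.2,fy=4.2,interpolation=cv2.INTER_CUBIC))
st()
E
```

```text
20.7 open 0.0553 pos [ 0.4886 -0.2493  0.3925] rot [-3.1357  0.0054 -3.0288] F [ 0.1 -0.7  0.2] M [ 0.046  0.022 -0.008]
basket [([0.4266, 0.354, 0.0024], 0.93), ([0.5818, -0.2398, 0.0445], 0.91)]
basket_bar [([0.5769, -0.2413, 0.1922], 0.94), ([0.4307, 0.3563, 0.1529], 0.68)]
basket_grip [([0.3812, 0.3844, 0.1886], 0.86), ([0.5165, -0.247, 0.2203], 0.68)]
basket [([0.5774, -0.2441, 0.0354], 0.67)]
basket_bar [([0.5768, -0.2415, 0.1944], 0.79)]
basket_grip [([0.5202, -0.2463, 0.2242], 0.71)]
21.1 open 0.0552 pos [ 0.49   -0.2491  0.3915] rot [-3.1367  0.0046 -3.0277] F [ 0.4  0.1 -0.2] M [ 0.021 -0.002 -0.   ]
```

View pics/scene15c.png

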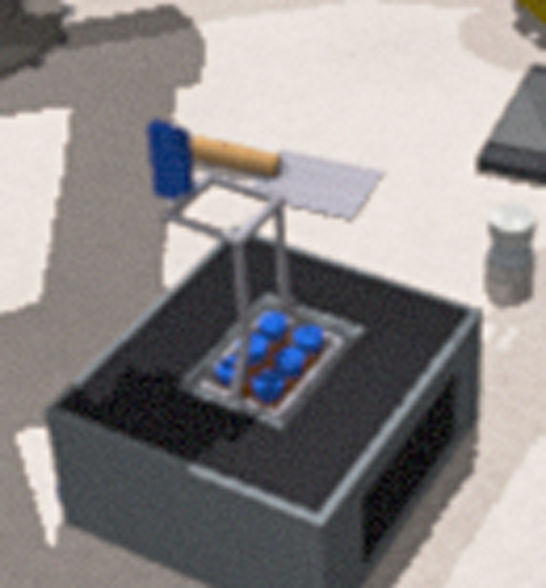

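View pics/wrist15.png

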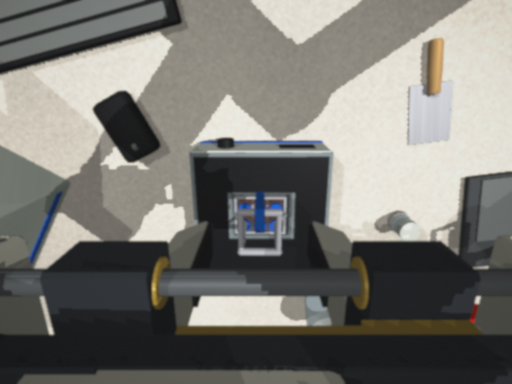

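View pics/scene15.png

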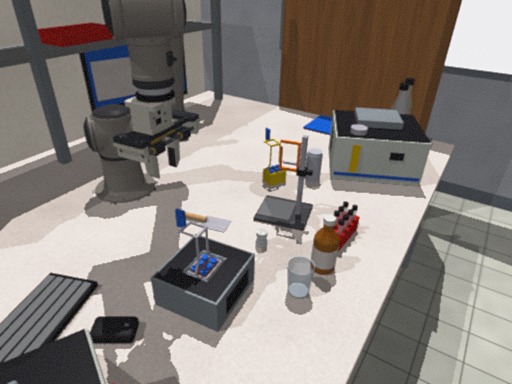

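```bash
python3 -c "
from cell import hand_in
print(hand_in())"
```

```text
the job is handed in; nothing more can be done
None
```

The basket is off the hook and standing upright in the heater's well, released and handed in at about 21 s of the 70 s allowed.

- **Grip:** I took the steel basket by its blue tab and left the yellow look-alike alone. The task suggests about 80 N, but the gripper's limit is 60 N, so I used 60 N. The tab did not slip and the basket stayed upright.
- **Hook:** I slid the bar up behind the orange leg, felt the tip about 48 mm above the arm, and drew the bar out under the keeper. Wrist readings at the leg peaked at about 7 N horizontally and 7 N vertically (including roughly 3 N of basket weight). At the tip and keeper the vertical reading shifted by only 1–2 N.
- **Well:** I centred the box over the well to about 1 mm and lowered it without touching the walls noticeably. It met the sprung floor with about 5 N before I let go.

**Last checks:**
- The box rim is flush with the heater's top, with an even gap all round.
- The bar was found at about (0.577, −0.241, 0.193) m, within about 2 mm of where a fully seated basket should put it.
- The scene and wrist images differ by up to 9 mm on the height of the basket's underside (0.044 and 0.035 m against about 0.039 m). I put this down to detection error, because the bar height and the flush rim agree with a seated basket.
- The gripper is clear of everything and wrist force is about zero. The other objects that show in the last pictures look unmoved.

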